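# Turn the four-way tube rack and load a grinding ball

### The arm

A 6-joint arm with a two-finger parallel gripper is mounted at the origin on the work surface. World frame = base frame: x ahead of the robot, y to its left, z up, the work surface at z = 0. Lengths are in mm, angles in rad, forces in N, time in s.
With the tool pointing down it reaches from about 300 to 950 mm from the base axis. Payload 3.1 kg.
Tool frame: the origin (TCP) lies between the finger pads; the fingertips stand manip.nose_length ahead of it and the grasp point (between the pads) lies 6 mm ahead of it (manip.nose_length is the distance from the TCP to the fingertips, in mm); x points along the fingers, y is the direction in which the jaws open and shut, and the axes are right-handed (so a half turn about x gives the same grasp; the last joint's range is limited). The gripper opens to 85 mm and grips with 20 to 120 N. Pads are 22 mm wide; open, the fingers measure 114 mm over their backs; the gripper's body (76 mm by 85 mm) begins 54 mm behind the grasp point. The pads swing forward as they close: fully open they stand 13 mm farther back than shut.
Start: joints at [1.109, 0.308, 1.634, -0, 1.2, -0.07], TCP at [238.684, 577.635, 256.272] pointing down, gripper open.
Joint ranges: [-3.06, 3.06], [-0.79, 1.96], [0.05, 2.63], [-1.19, 4.34], [0.05, 2.64], [-2.94, 2.94]. Speed limits (rad/s): [2.79, 2.79, 3.14, 3.14, 3.14, 3.14].

### API

Orientations are given as a unit quaternion [x, y, z, w].
In Python, from bench import manip gives the robot as it stands.
- The arm moves only by the shell command python3 -m pendant 'ROWS' [FORCE]. ROWS is JSON, a list of rows, each a list of 7 numbers: the shift along the world's x, y, z in units of 30 mm (1.0 is 30 mm), then the turn, a rotation vector about the world's x, y, z in units of 6 degrees (1.0 is 6 degrees), then the finger opening in mm, from 0 to 85.4. In form: [[tx, ty, tz, ax, ay, az, gripper], ...]. A call has exactly 5 rows; each row is the pose to reach, as a shift and turn from the pose measured when the call began; what a row does not reach only later rows make up. A row lasts 1/12 s, in which the tool goes at most 41.7 mm and 7.16 degrees, less where a joint would pass 70% of its speed; a pose out of reach is approached as far as the arm can. A call with a gripper value outside its range is refused whole. The fingers move at their own pace and stop on an object; FORCE is the grip in N (left out, the last holds). Time passes only in rows, so rows that repeat a pose let the fingers close, or fill a call up. It gives the time, the measured TCP pose, the force and the opening at its end, in the units of the state.
- manip.read_state(): the state, without advancing time (a new reading comes with each control period).
- manip.snapshot(name): name is "side" or "top" or "wrist"; returns the picture (400x640x3 uint8, red, green, blue); there is no depth.
- manip.camera_params(name): a dict with "camera_matrix" (3x3 intrinsics, pixels), "rvec" (rotation vector, rad) and "tvec" (3), from world to camera coordinates, as OpenCV has them. Camera axes: x right, y down, z forward; pixel columns grow to the right and rows downward; lengths in mm; the calibration is good to about 2 mm. A picture is of the moment at which its call begins: read the wrist's pose just before it. camera_params takes no time and is no camera call; for the wrist camera it gives the pose at the moment of the call.
- manip.sign_off(): hands the job in, once; it reports no verdict.
The state is a dict: "time_s": time; "joint_pos": joint angles; "dq": joint speeds; "tau": joint torques, N m; "tool_pos": TCP position; "ee_rot": TCP orientation; "contact_force": force on the tool from outside, world axes, zero at the start; "wrist_torque": the same for the moment, N m; "finger_gap": finger opening in mm.
Only numpy, scipy, OpenCV 4.12 (cv2) and the standard library are available. Lean on these libraries where they do the work, as an engineer would, in place of code of your own. Each camera call takes 0.05 s, during which the arm holds its last target.

### The job

The four-way tube rack lies with its one large hole facing down: roll it over its long bottom edges on the bench, a quarter turn at a time and letting it lie flat after each, until the large hole faces up, and do not lift it clear of the bench before that. Slide it between the guide rails up to the back stop, so that the large hole is under the spout, and turn the dosing wheel clockwise until its vane sweeps the steel ball over the drop hole and the ball runs down into the rack's large hole. Then bring the rack with the ball in it back out, fully clear of the rails, leave it standing on the bench with the large hole up, and leave the dishes, the jar and the tip box where they are.

Things in the scene. Friction and masses are not known exactly. Their poses are not given: they have to be found in the camera images.
- rack_center (a point): Centre of the loose four-way tube rack: white plastic block, 60 mm long (x axis), 54 x 54 mm section (y, z), 100 to 210 g. Its z axis points out of the face with the one large hole (down at the start). Lying flat, the centre is 27 mm above the bench. End faces (x = +30, -30 mm) are plain: grip across 60 mm there. At the start its x axis is within 0.35 rad of world x.
- rack_hole (a point): Middle of the large hole's mouth on the rack: 36 mm wide, 36 mm deep, blind, 27 mm from the rack's centre along its z. The other long faces bear smaller holes (+y two of 18 mm, -y nine of 12 mm, -z sixteen of 8 mm), only flush dark marks. The long edges to roll over run along the rack's x; each quarter turn shifts it about 54 mm; either way round will do.
- dispenser: Fixed ball dispenser of grey and bare metal. Origin: on the bench straight below the spout, where the rack's centre belongs; slide the rack in along +y, its length along the dispenser's x. Guide rails 12 mm high, 8 mm thick, inner faces at x = +34 and -34 mm, start at y = -40 mm; flared ends reach out to y = -67 mm (inner faces about 43 mm from the middle there).
- back_stop (a point): Top edge of the dock's back stop, a bar 12 mm high that joins the rails; its face is at y = +29 mm of the dispenser, so a rack pushed home has its centre at y = +2 mm. A rack standing home leaves its end faces free above the 12 mm rails.
- spout (a point): Middle of the spout's opening, 62 mm above the bench. The spout is a hood 34 mm wide (x), from y = -16 to +13 mm of the dispenser, top at 82 mm. From it the chute, 34 mm wide, rises along +y at 20 degrees; its side walls are at most 92 mm high at y = 40 mm. The rack passes under both with 6 mm to spare.
- drop_hole (a point): Middle of the 28 mm drop hole in the pan floor, 118 mm above the bench, at y = +84 mm of the dispenser. The pan floor is 120 x 120 mm, 6 mm thick, centred on the wheel axis at y = +125 mm (near edge y = +65 mm), with a clear round wall of 58 mm radius and 16 mm height.
- wheel (a joint): Dosing wheel angle, rad, growing clockwise from above, stops at 0 and 3.1. Four vanes stand to the dispenser's +x, +y, -x, -y at 0. It starts at 0 to 0.35 with the ball between the vanes that point to +x and -y at 0; the former sweeps the ball over the drop hole by about 1.0 to 1.4 (1.5 is safe). Needs about 0.04 N m; stays where left.
- wheel_grip (a point): Grip point on the wheel's axis, 165 mm above the bench, on the black bar handle: 52 mm long along this point's x axis, 12 mm thick along its y, from 139 to 179 mm above the bench. The point turns with the wheel; at joint 0 its x is the dispenser's x. Under the bar is a hub of 28 mm radius (top 139 mm); vanes and pan wall are lower.
- ball_center (a point): Centre of the loose 15 mm steel grinding ball (14 g). It lies on the pan floor between two vanes of the wheel, and once over the drop hole it falls and rolls down the chute by itself within a second.
- dishes_mid (a point): Middle of a loose stack of three clear dishes, 90 mm across and 41 mm high, standing on the bench. Bystander.
- jar_mid (a point): Middle of a loose amber jar with black cap, 52 mm across and 75 mm high, standing on the bench. Bystander.
- tipbox_mid (a point): Middle of a loose closed grey tip box with clear lid, 92 x 122 mm and 52 mm high, standing on the bench. Bystander.
Things that resemble listed ones, but are neither listed nor needed, are in the scene too. What is shaped like the part that bears rack_center but brown, pink or red is not meant.

How it is judged (in metres and radians):
On the way, in this order (a step that is already met when the one before it is completed fails the run):
1. the rack lies on its side after one quarter turn (angle between rack_center's own z axis and vertical between 1.45 and 1.69 rad and height (world z) of rack_center below 0.032 m), for 0.2 s.
2. the rack stands on the bench with the large hole up (angle between rack_center's own z axis and vertical below 0.1 rad and height (world z) of rack_center below 0.032 m), for 0.2 s.
3. the rack is in the dock, large hole under the spout (within 9 mm), ball not yet dropped (all of step 2 and horizontal distance between rack_center and dispenser below 0.009 m and height (world z) of ball_center above 0.11 m), for 0.2 s.
4. the wheel has been turned and the ball has dropped into the large hole, the rack still in the dock (horizontal distance between ball_center and rack_center below 0.0135 m and z of ball_center in the frame of rack_center between -0.02 and 0.01 m and angle between rack_center's own z axis and vertical below 0.1 rad and value of joint wheel above 0.7 rad and horizontal distance between rack_center and dispenser below 0.015 m), for 0.2 s.
At the end, for the whole second after the job is handed in: Rack on the bench, large hole up (within 0.1 rad, centre below 32 mm), the ball inside its large hole, the rack's centre more than 90 mm out of the dock along the dispenser's -y or 130 mm from it any way (clear of the rails), rack and ball at rest (below 20 mm/s) (all of step 2 and horizontal distance between ball_center and rack_center below 0.0135 m and z of ball_center in the frame of rack_center between -0.02 and 0.01 m and (y of rack_center in the frame of dispenser below -0.09 m or horizontal distance between rack_center and dispenser above 0.13 m) and linear speed of each of rack, ball below 0.02 m/s); the robot touches nothing.
It fails at once if the rack lifted clear of the bench (centre above 60 mm) before the large hole faces up (angle between rack_center's own z axis and vertical above 0.35 rad and height (world z) of rack_center above 0.06 m).
It fails at once if the ball picked out of the wheel's pan (centre above 150 mm) (height (world z) of ball_center above 0.15 m).
It fails at once if dishes, jar or tip box moved by more than 30 mm or tipped (distance of any of dishes_mid, jar_mid, tipbox_mid from where it was at the start of the episode above 0.03 m or angle between any of dishes_mid, jar_mid, tipbox_mid's own z axis and vertical above 0.3 rad).
It also fails if it takes over 72 s, if anything falls off the work surface, if the arm or the gripper's body presses on something with over 40 N, if the wrist force passes 120 N, or if a joint passes its speed limit or range.

## Working session

There is one attempt and no reset: what is moved stays moved. The work goes in short steps, Python scripts to look and compute and a shell command to move; the robot and the scene stay as the last step left them, time stands still between calls to the robot, and variables do not carry over. Pictures are saved under pics/ and viewed, and the job is handed in when it is done.

```bash
ls; mkdir -p pics
python3 - <<'E'
from bench import manip
import cv2
print(manip.read_state()); print(manip.nose_length)
for n in ["side","top","wrist"]:
    p=manip.camera_params(n); print(n,p)
    cv2.imwrite(f"pics/{n}0.png",manip.snapshot(n)[:,:,::-1])
E
```

```text
pics
{'time_s': 0.0, 'joint_pos': array([ 1.10931929e+00,  3.09017652e-01,  1.63519054e+00,  3.15483846e-05,
        1.19967274e+00, -6.96901175e-02]), 'dq': array([-0.0022075 , -0.00090396, -0.00052909, -0.00150144, -0.00054131,
        0.00127875]), 'tau': array([ 6.96345815e-04, -4.15243399e+01, -2.76668000e+01,  2.83098302e-05,
        1.01083770e-02,  1.02892577e-05]), 'tool_pos': array([238.32361241, 576.95758208, 255.03721632]), 'ee_rot': array([ 0.13685933,  0.6938039 , -0.1384152 ,  0.69335915]), 'contact_force': array([0.04334986, 0.05076478, 0.04936518]), 'wrist_torque': array([ 0.02256554,  0.00369427, -0.03930296]), 'finger_gap': 85.5487635842386}
25.0
side {'camera_matrix': array([[370.95435094,   0.        , 313.92375659],
       [  0.        , 370.95435094, 201.96344762],
       [  0.        ,   0.        ,   1.        ]]), 'rvec': array([ 2.16393949, -0.5476556 ,  0.26033894]), 'tvec': array([-488.39212601,  257.69847456,  867.01164491])}
top {'camera_matrix': array([[409.518519  ,   0.        , 316.94696353],
       [  0.        , 409.518519  , 198.01095247],
       [  0.        ,   0.        ,   1.        ]]), 'rvec': array([ 2.14071208, -2.19881559,  0.05079596]), 'tvec': array([3.58572229e-01, 5.31605919e+02, 1.07878949e+03])}
wrist {'camera_matrix': array([[297.62800998,   0.        , 320.24247223],
       [  0.        , 297.62800998, 198.27680438],
       [  0.        ,   0.        ,   1.        ]]), 'rvec': array([-2.40085256, -1.60629266, -0.23258932]), 'tvec': array([-623.47963306,  -37.76696213,  380.14769956])}
```

View pics/side0.png

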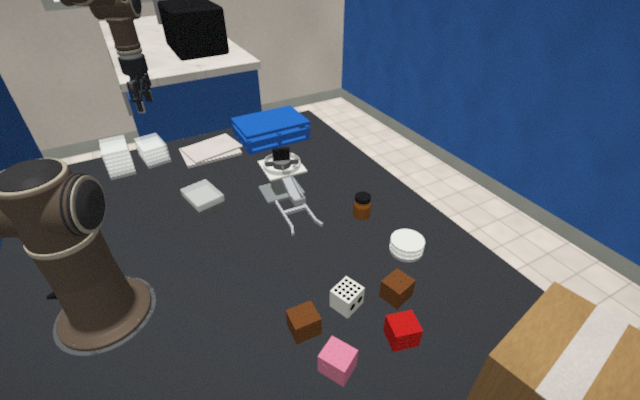

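View pics/top0.png

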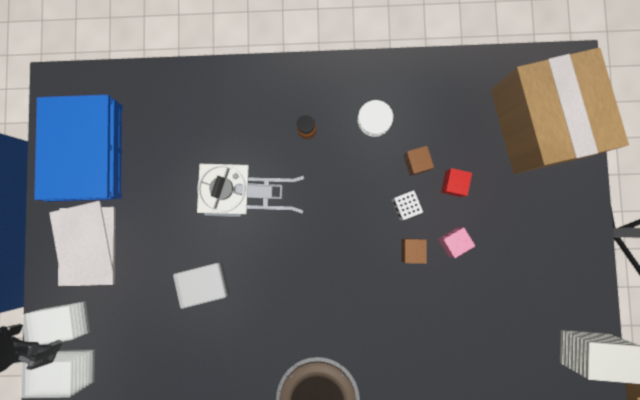

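View pics/wrist0.png

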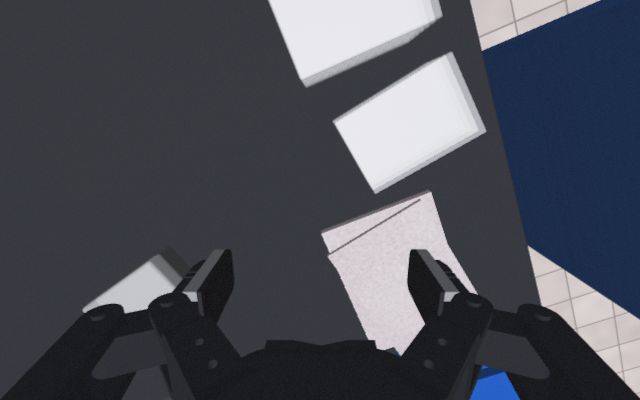

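```bash
cat > h.py <<'E'
import numpy as np, cv2
from bench import manip
from scipy.spatial.transform import Rotation as R
def cam(n):
    p=manip.camera_params(n); return p['camera_matrix'],cv2.Rodrigues(p['rvec'])[0],np.array(p['tvec']).ravel()
def ray(c,px):
    K,Rm,t=c; d=Rm.T@np.linalg.inv(K)@np.array([px[0],px[1],1.]); return -Rm.T@t,d/np.linalg.norm(d)
def onz(c,px,z):
    o,d=ray(c,px); return o+d*(z-o[2])/d[2]
def proj(c,P):
    K,Rm,t=c; q=K@(Rm@np.array(P,float)+t); return q[:2]/q[2]
def meet(c1,p1,c2,p2):
    o1,d1=ray(c1,p1);o2,d2=ray(c2,p2)
    A=np.stack([d1,-d2],1); s=np.linalg.lstsq(A,o2-o1,rcond=None)[0]
    a,b=o1+s[0]*d1,o2+s[1]*d2; return (a+b)/2,np.linalg.norm(a-b)
def pose():
    s=manip.read_state(); r=R.from_quat(s['ee_rot']); m=r.as_matrix()
    print('t %.2f tcp %s'%(s['time_s'],np.round(s['tool_pos'],1)),'x',np.round(m[:,0],3),'y',np.round(m[:,1],3),'gap %.1f'%s['finger_gap'],'F',np.round(s['contact_force'],1),'q',np.round(s['joint_pos'],2)); return s,r
E
python3 - <<'E'
from h import *
pose()
c=cam('top'); print('campos',ray(c,(0,0))[0])
im=cv2.imread('pics/top0.png')
for n,p,z in [('rack',(408,205),54),('disp wheel',(222,189),165),('rail end l',(303,178),12),('rail end r',(302,211),12),('stop l',(252,180),12),('dish',(375,118),41),('jar',(307,125),75),('tip',(200,285),52),('br1',(420,160),54),('br2',(415,251),54),('red',(457,182),54),('pink',(458,242),54)]:
    print(n,onz(c,p,z).round(1))
cv2.imwrite('pics/top0c.png',cv2.resize(im[100:300,170:490],None,fx=2.5,fy=2.5,interpolation=cv2.INTER_CUBIC))
s=cv2.imread('pics/side0.png')
cv2.imwrite('pics/side0c.png',cv2.resize(s[130:390,240:440],None,fx=2.3,fy=2.3,interpolation=cv2.INTER_CUBIC))
E
```

```text
t 0.15 tcp [238.4 577.1 255.3] x [-0.001 -0.002 -1.   ] y [ 0.382  0.924 -0.002] gap 85.5 F [ 0.1 -0.3  0.4] q [ 1.11  0.31  1.63  0.    1.2  -0.07]
campos [ 449.17708148  -43.27417839 1114.79103198]
rack [ 504.2 -249.1   54. ]
disp wheel [547.9 204.4 165. ]
rail end l [587.5  22.8  12. ]
rail end r [498.   27.6  12. ]
stop l [586.1 161.9  12. ]
dish [ 738.7 -174.2   41. ]
jar [717.    5.5  75. ]
tip [312.1 293.2  52. ]
br1 [ 620.4 -285.    54. ]
br2 [ 386.1 -262.    54. ]
red [ 560.2 -377.3   54. ]
pink [ 406.3 -372.    54. ]
```

View pics/top0c.png

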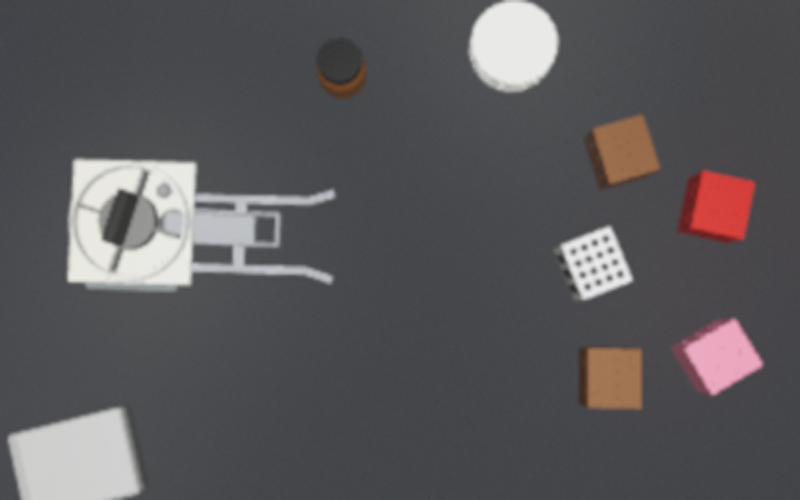

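View pics/side0c.png

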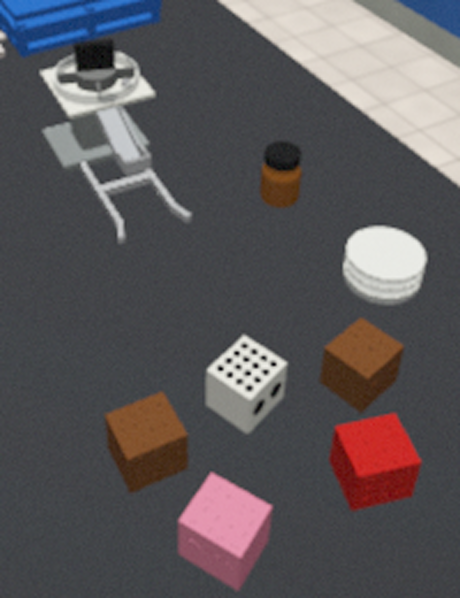

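Candidates for the rack in the top view: the white block at (408,205), plus brown blocks at (420,160) and (415,251), red at (457,182) and pink at (458,242). I choose the white one: it has sixteen small holes up and a two-hole side facing world -y. The large hole is hidden underneath, and the crop confirms this. The dispenser's dock opens to the image right (world -y), with its rail ends at (303,178) and (302,211). The jar is at (307,127), the dishes at (375,118) and the tip box at (200,285).

Next I move over the rack.

```bash
python3 -m pendant '[[0.44,-1.3,0.1,0,0,-0.5,85],[0.88,-2.6,0.2,0,0,-1,85],[1.32,-3.9,0.3,0,0,-1.5,85],[1.76,-5.2,0.4,0,0,-2,85],[2.2,-6.5,0.5,0,0,-2.5,85]]' 40
python3 -m pendant '[[0.44,-1.3,0,0,0,-0.5,85],[0.88,-2.6,0,0,0,-1,85],[1.32,-3.9,0,0,0,-1.5,85],[1.76,-5.2,0,0,0,-2,85],[2.2,-6.5,0,0,0,-2.5,85]]'
python3 -m pendant '[[0.44,-1.3,0,0,0,-0.5,85],[0.88,-2.6,0,0,0,-1,85],[1.32,-3.9,0,0,0,-1.5,85],[1.76,-5.2,0,0,0,-2,85],[2.2,-6.5,0,0,0,-2.5,85]]'
python3 -c "from h import *;pose()"
```

```text
time_s: 0.57
tool_pos: [304.3, 380.2, 269.9]
ee_rot: [0.227, 0.67, -0.228, 0.669]
contact_force: [0.5, -1.0, 0.5]
finger_gap: 85.1
time_s: 0.98
tool_pos: [370.2, 183.2, 269.9]
ee_rot: [0.313, 0.634, -0.314, 0.633]
contact_force: [0.8, 0.1, 0.0]
finger_gap: 84.8
time_s: 1.4
tool_pos: [436.2, -13.8, 269.9]
ee_rot: [0.394, 0.587, -0.395, 0.587]
contact_force: [1.2, 0.2, 1.0]
finger_gap: 85.1
t 1.40 tcp [436.2 -13.8 269.9] x [-0.001 -0.001 -1.   ] y [ 0.926  0.377 -0.002] gap 85.1 F [1.2 0.2 1. ] q [-0.13 -0.08  2.04 -0.    1.19 -0.52]
```

Run:
```python
from h import *
s,r=pose(); c=cam('wrist'); o,d=ray(c,(320,198)); m=r.as_matrix()
print('cam off tool',(m.T@(o-s['tool_pos'])).round(1),'fwd tool',(m.T@d).round(3), o.round(1))
print(onz(c,(320,100),54),onz(c,(320,200),54))
cv2.imwrite('pics/w1.png',manip.snapshot('wrist')[:,:,::-1])
```

```text
t 1.40 tcp [436.2 -13.8 269.9] x [-0.001 -0.001 -1.   ] y [ 0.926  0.377 -0.002] gap 85.1 F [1.2 0.2 1. ] q [-0.13 -0.08  2.04 -0.    1.19 -0.52]
cam off tool [-1.181e+02  1.000e-01 -7.310e+01] fwd tool [ 0.958 -0.001  0.287] [408.9  53.9 388. ]
[404.67634808  61.7940036   54.        ] [446.73659965 -41.50810294  54.        ]
```

View pics/w1.png

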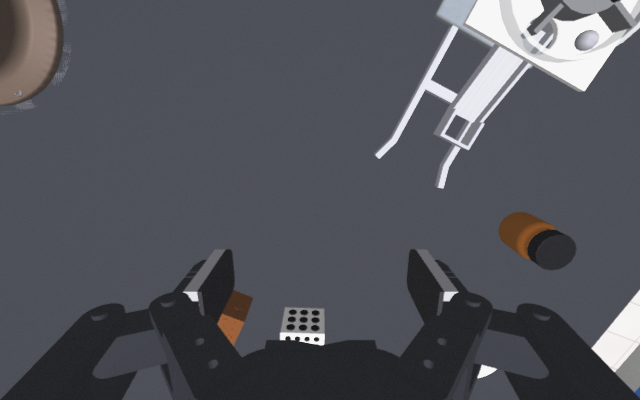

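```bash
python3 -m pendant '[[0.44,-1,0,0,0,-0.2,85],[0.88,-2,0,0,0,-0.4,85],[1.32,-3,0,0,0,-0.6,85],[1.6,-4,0,0,0,-0.8,85],[1.6,-4,0,0,0,-0.8,85]]'
cat > snap.py <<'E'
import sys
from h import *
s,r=pose(); import pickle
for n in sys.argv[2:]:
    c=cam(n); im=manip.snapshot(n)[:,:,::-1]
    cv2.imwrite(f'pics/{n}_{sys.argv[1]}.png',im); pickle.dump((c,im,s),open(f'pics/{n}_{sys.argv[1]}.pkl','wb'))
E
python3 snap.py a wrist
python3 -m pendant '[[0.2,-0.5,0,0,0,0,85],[0.4,-1,0,0,0,0,85],[0.6,-1.6,0,0,0,0,85],[0.6,-2,0,0,0,0,85],[0.6,-2,0,0,0,0,85]]'
python3 snap.py b wrist
```

```text
time_s: 1.87
tool_pos: [488.5, -145.3, 270.6]
ee_rot: [0.419, 0.564, -0.424, 0.571]
contact_force: [-0.1, -0.5, 0.0]
finger_gap: 85.0
t 1.87 tcp [ 488.5 -145.3  270.6] x [ 0.003 -0.012 -1.   ] y [ 0.957  0.289 -0.001] gap 85.0 F [-0.1 -0.5  0. ] q [-0.37  0.07  1.89 -0.01  1.18 -0.66]
time_s: 2.33
tool_pos: [505.5, -204.2, 270.2]
ee_rot: [0.419, 0.565, -0.424, 0.57]
contact_force: [0.2, -0.4, 0.5]
finger_gap: 84.9
t 2.33 tcp [ 505.5 -204.2  270.2] x [ 0.001 -0.01  -1.   ] y [ 0.957  0.288 -0.002] gap 84.9 F [ 0.2 -0.4  0.5] q [-0.46  0.14  1.81 -0.01  1.19 -0.75]
```

View pics/wrist_a.png

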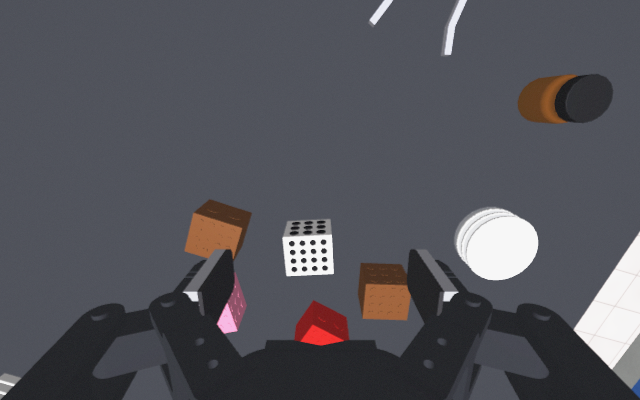

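View pics/wrist_b.png

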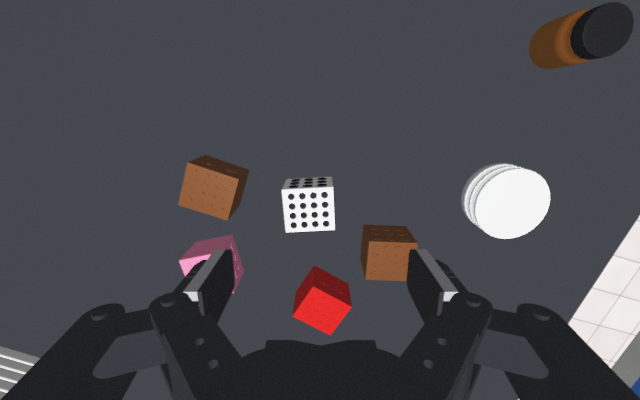

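```bash
cat > holes.py <<'E'
import pickle,sys
from h import *
def holes(tag,box):
    c,im,s=pickle.load(open(f'pics/wrist_{tag}.pkl','rb')); x0,y0,x1,y1=box
    g=cv2.cvtColor(np.ascontiguousarray(im[y0:y1,x0:x1]),cv2.COLOR_BGR2GRAY); g=cv2.resize(g,None,fx=6,fy=6,interpolation=cv2.INTER_CUBIC)
    w=(g<120).astype('uint8'); n,l,st,ce=cv2.connectedComponentsWithStats(w)
    return c,[(x0+(ce[i][0]+.5)/6-.5,y0+(ce[i][1]+.5)/6-.5,st[i][4]) for i in range(1,n) if 150<st[i][4]<3000]
if __name__=='__main__':
  H={}
  for tag,box in [('a',(278,215,340,282)),('b',(276,172,341,238))]:
    c,h=holes(tag,box); h=[q for q in h if q[1]>(238 if tag=='a' else 190)]
    print(tag,len(h),np.round(h,1).tolist()); H[tag]=(c,np.array(h))
E
python3 holes.py
```

```text
a 16 [[323.0, 241.6, 687.0], [312.4, 242.1, 697.0], [301.9, 242.7, 665.0], [291.3, 243.1, 721.0], [323.5, 250.5, 691.0], [313.0, 250.9, 670.0], [302.5, 251.5, 662.0], [292.2, 251.9, 706.0], [324.0, 259.0, 677.0], [313.5, 259.5, 660.0], [303.3, 260.0, 685.0], [293.0, 260.6, 654.0], [324.5, 267.6, 646.0], [314.2, 268.0, 652.0], [304.0, 268.5, 626.0], [293.8, 268.9, 655.0]]
b 16 [[324.0, 194.4, 867.0], [312.9, 195.1, 866.0], [301.8, 195.6, 880.0], [290.7, 196.2, 845.0], [324.5, 204.2, 861.0], [313.5, 204.8, 845.0], [302.5, 205.3, 824.0], [291.5, 206.0, 864.0], [325.1, 213.8, 808.0], [314.1, 214.3, 818.0], [303.3, 214.9, 813.0], [292.4, 215.4, 853.0], [325.6, 223.2, 822.0], [314.8, 223.6, 829.0], [303.9, 224.1, 808.0], [293.2, 224.8, 789.0]]
```

Run:
```python
from holes import *
ca,ha=holes('a',(278,215,340,282)); cb,hb=holes('b',(276,172,341,238))
ha=[q for q in ha if q[1]>238]; hb=[q for q in hb if q[1]>190]
P=[meet(ca,a[:2],cb,b[:2]) for a,b in zip(ha,hb)]
X=np.array([p[0] for p in P]); print('z',X[:,2].round(1),'gap',max(p[1] for p in P)); print('mean',X.mean(0).round(1))
for c,h in ((ca,ha),(cb,hb)):
    Q=np.array([onz(c,q[:2],54)[:2] for q in h]); v=Q.reshape(4,4,2)
    row=(v[:,0]-v[:,3]).mean(0); col=(v[3]-v[0]).mean(0)
    print(Q.mean(0).round(1),'rowdir',np.arctan2(row[1],row[0]),np.linalg.norm(row),'col',np.arctan2(col[1],col[0])+np.pi/2,np.linalg.norm(col))
```

```text
z [55.  54.  54.9 53.8 55.  53.9 55.  53.9 54.4 54.5 54.5 55.6 54.8 55.4
 55.2 53.9] gap 0.158735896322778
mean [ 504.2 -250.3   54.6]
[ 504.3 -250.6] rowdir 0.34552270693885845 39.06964141434135 col 0.3486262803678484 36.10940771698421
[ 504.3 -250.5] rowdir 0.3478427789759533 39.14119129098117 col 0.34681163568093787 36.041229584662595
```

Rack found: centre (504.3, -250.5), yaw 0.347, and its top measures 54.5 mm high against the expected 54. Next I compute the tilted approach, with the back leaning 45° towards -y.

```bash
cat > plan.py <<'E'
from h import *
def frame(yaw,tilt):  # tool y = u(yaw); tool x = down tilted by +tilt deg about u (back towards -v)
    u=np.array([np.cos(yaw),np.sin(yaw),0]); 
    tx=R.from_rotvec(u*np.radians(tilt)).apply([0,0,-1]); return R.from_matrix(np.stack([tx,u,np.cross(tx,u)],1))
def goto(P,Rt,n=5,s=None,show=True):
    "P: TCP target"
    if s is None: s=manip.read_state()
    r=R.from_quat(s['ee_rot']); d=(np.array(P)-s['tool_pos'])/30; rv=np.degrees((Rt*r.inv()).as_rotvec())/6
    if show: print('shift',d.round(2),'turn',rv.round(2),'len %.1f ang %.1f'%(np.linalg.norm(d)*30,np.linalg.norm(rv)*6))
    return d,rv
def tcp(G,Rt): return np.array(G)-6*Rt.as_matrix()[:,0]
E
python3 - <<'E'
from plan import *
C=np.array([504.3,-250.5,27]); F=frame(.347,45); T=tcp(C,F); tx=F.as_matrix()[:,0]
print(T, T-140*tx); goto(T-140*tx,F)
E
```

```text
[ 505.7428294  -254.48976733   31.24264069] [ 539.40884869 -347.5843383   130.23759005]
shift [ 1.14 -4.82 -4.66] turn [7.2  2.36 0.49] len 204.0 ang 45.6
```

```bash
python3 -m pendant '[[0.2,-1,0,1,0.33,0.07,85],[0.4,-2,0,2,0.66,0.14,85],[0.6,-3,-0.5,3,1,0.2,85],[0.8,-4,-1,4,1.3,0.27,85],[1.0,-4.7,-1.7,5,1.65,0.34,85]]'
python3 - <<'E'
from plan import *
pose(); C=np.array([504.3,-250.5,27]); F=frame(.347,45); T=tcp(C,F); tx=F.as_matrix()[:,0]
goto(T-100*tx,F); goto(T,F)
E
```

```text
time_s: 2.8
tool_pos: [536.3, -346.3, 221.3]
ee_rot: [0.505, 0.709, -0.286, 0.399]
contact_force: [0.6, -0.5, 0.0]
finger_gap: 84.9
t 2.80 tcp [ 536.3 -346.3  221.3] x [-0.17   0.488 -0.856] y [ 0.946  0.325 -0.002] gap 84.9 F [ 0.6 -0.5  0. ] q [-0.75  0.64  1.31  0.24  1.68 -1.12]
shift [-0.22  0.84 -3.98] turn [2.19 0.75 0.15] len 122.2 ang 13.9
shift [-1.02  3.06 -6.34] turn [2.19 0.75 0.15] len 213.3 ang 13.9
```

```bash
python3 -m pendant '[[-0.05,0.1,-1.0,0.6,0.2,0.04,85],[-0.1,0.4,-2.2,1.2,0.4,0.08,85],[-0.2,0.8,-3.3,1.8,0.6,0.12,85],[-0.25,0.9,-3.98,2.19,0.75,0.15,85],[-0.25,0.9,-3.98,2.19,0.75,0.15,85]]'
python3 snap.py c top side
python3 - <<'E'
from plan import *
C=np.array([504.3,-250.5,27]); F=frame(.347,45); T=tcp(C,F); tx=F.as_matrix()[:,0]
goto(T,F)
E
```

```text
time_s: 3.22
tool_pos: [525.0, -315.2, 93.9]
ee_rot: [0.531, 0.76, -0.219, 0.306]
contact_force: [-1.2, 0.3, -1.7]
finger_gap: 85.3
t 3.22 tcp [ 525.  -315.2   93.9] x [-0.25   0.672 -0.697] y [ 0.94   0.341 -0.008] gap 85.3 F [-1.2  0.3 -1.7] q [-0.76  0.88  1.29  0.32  1.72 -1.19]
shift [-0.75  2.11 -2.33] turn [-0.02 -0.03 -0.01] len 97.0 ang 0.2
```

View pics/side_c.png

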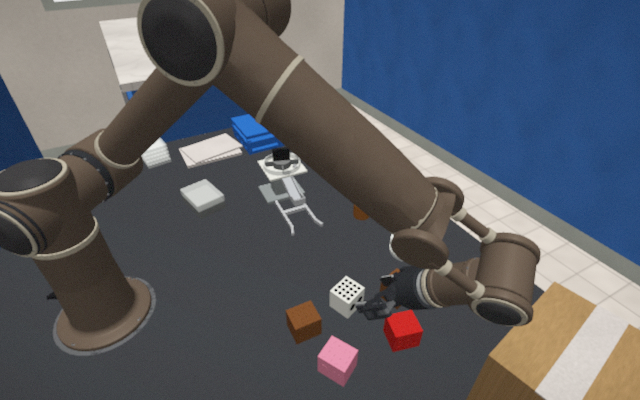

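The side view shows the tool tilted, with its jaws just behind the rack at (347,296) and clear of the red block at (403,330). Next I move in and close.

```bash
python3 -m pendant '[[-0.2,0.55,-0.6,0,0,0,85],[-0.4,1.1,-1.2,0,0,0,85],[-0.6,1.65,-1.85,0,0,0,85],[-0.74,2.1,-2.33,0,0,0,85],[-0.74,2.1,-2.33,0,0,0,85]]' 40
python3 -m pendant '[[0,0,0,0,0,0,55],[0,0,0,0,0,0,55],[0,0,0,0,0,0,55],[0,0,0,0,0,0,55],[0,0,0,0,0,0,55]]' 50
python3 snap.py d side wrist
```

```text
time_s: 3.73
tool_pos: [505.7, -252.2, 32.5]
ee_rot: [0.53, 0.758, -0.219, 0.311]
contact_force: [-1.5, 0.2, -0.5]
finger_gap: 84.9
time_s: 4.15
tool_pos: [507.8, -254.4, 35.9]
ee_rot: [0.53, 0.757, -0.219, 0.314]
contact_force: [1.0, -2.3, 7.3]
finger_gap: 59.6
t 4.15 tcp [ 507.8 -254.4   35.9] x [-0.242  0.665 -0.706] y [0.94  0.342 0.001] gap 59.6 F [ 1.  -2.3  7.3] q [-0.72  0.87  1.44  0.35  1.55 -1.21]
```

View pics/wrist_d.png

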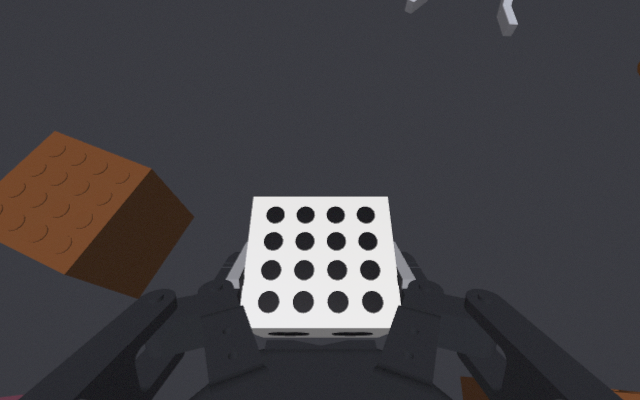

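Run:
```python
from holes import *
c,h=holes('d',(240,196,402,322)); h=[q for q in h if q[2]>3000] 
import pickle
c,im,s=pickle.load(open('pics/wrist_d.pkl','rb'))
g=cv2.cvtColor(np.ascontiguousarray(im),cv2.COLOR_BGR2GRAY)[200:320,255:388]; n,l,st,ce=cv2.connectedComponentsWithStats((g<110).astype('uint8'))
q=np.array([ce[i]+[255,200] for i in range(1,n) if 120<st[i][4]<700]); print(len(q),q.round(0).tolist())
Q=np.array([onz(c,p,54)[:2] for p in q]); print(Q.mean(0), Q.reshape(4,4,2)[:,3].mean(0)-Q.reshape(4,4,2)[:,0].mean(0), (Q.reshape(4,4,2)[3]-Q.reshape(4,4,2)[0]).mean(0))
im=cv2.imread('pics/side_d.png'); cv2.imwrite('pics/side_dc.png',cv2.resize(im[240:350,280:480],None,fx=4,fy=4,interpolation=cv2.INTER_CUBIC))
pose()
```

```text
16 [[275.0, 214.0], [305.0, 215.0], [335.0, 214.0], [365.0, 214.0], [273.0, 241.0], [304.0, 241.0], [336.0, 241.0], [367.0, 241.0], [271.0, 270.0], [304.0, 270.0], [337.0, 270.0], [370.0, 270.0], [268.0, 301.0], [303.0, 301.0], [338.0, 302.0], [372.0, 301.0]]
[ 505.96009831 -249.31825426] [36.8826982  13.44909384] [ 12.3972647  -34.03071252]
t 4.25 tcp [ 507.9 -254.4   35.9] x [-0.241  0.665 -0.706] y [0.94  0.342 0.001] gap 59.9 F [ 0.9 -2.2  7.6] q [-0.72  0.87  1.44  0.35  1.55 -1.21]
```

View pics/side_dc.png

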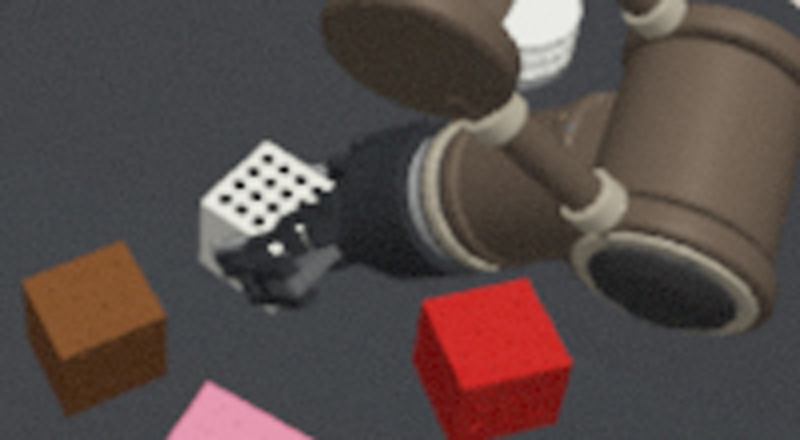

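```bash
cat >> plan.py <<'E'
def roll(E,yaw,angs,lift=0,lifts=None):
    "rows for rolling rigidly about edge point E (axis u), by -ang from the measured pose"
    s=manip.read_state(); u=np.array([np.cos(yaw),np.sin(yaw),0])
    for i,a in enumerate(angs):
        q=R.from_rotvec(-u*np.radians(a)); P=E+q.apply(s['tool_pos']-E)+[0,0,lift if lifts is None else lifts[i]]
        print(np.round((P-s['tool_pos'])/30,2),np.round(-u*a/6,2))
E
python3 - <<'E'
from plan import *
C=np.array([505.9,-249.3,27]); y=.347; v=np.array([-np.sin(y),np.cos(y),0])
E=C+27*v; E[2]=0; print(E)
roll(E,y,[6,12,18,24,30],1)
E
```

```text
[ 496.71788994 -223.90927621    0.        ]
[-0.04  0.12  0.14] [-0.94 -0.34 -0.  ]
[-0.09  0.26  0.23] [-1.88 -0.68 -0.  ]
[-0.14  0.4   0.31] [-2.82 -1.02 -0.  ]
[-0.2   0.55  0.37] [-3.76 -1.36 -0.  ]
[-0.25  0.7   0.41] [-4.7 -1.7 -0. ]
```

```bash
python3 -m pendant '[[-0.04,0.12,0.14,-0.94,-0.34,0,55],[-0.09,0.26,0.23,-1.88,-0.68,0,55],[-0.14,0.4,0.31,-2.82,-1.02,0,55],[-0.2,0.55,0.37,-3.76,-1.36,0,55],[-0.25,0.7,0.41,-4.7,-1.7,0,55]]' 50
python3 - <<'E'
from plan import *
s,r=pose()
E=np.array([496.7,-223.9,0]);y=.347
roll(E,y,[6,12,18,24,30],0)
E
```

```text
time_s: 4.67
tool_pos: [501.9, -235.2, 49.9]
ee_rot: [0.455, 0.647, -0.35, 0.502]
contact_force: [-0.5, -0.1, -1.3]
finger_gap: 59.5
t 4.67 tcp [ 501.9 -235.2   49.9] x [-0.083  0.238 -0.968] y [0.94  0.341 0.003] gap 59.5 F [-0.5 -0.1 -1.3] q [-0.6   0.55  1.79  0.18  1.02 -1.05]
[-0.06  0.17  0.03] [-0.94 -0.34 -0.  ]
[-0.12  0.33  0.05] [-1.88 -0.68 -0.  ]
[-0.18  0.5   0.05] [-2.82 -1.02 -0.  ]
[-0.24  0.67  0.02] [-3.76 -1.36 -0.  ]
[-0.3   0.84 -0.02] [-4.7 -1.7 -0. ]
```

```bash
python3 -m pendant '[[-0.06,0.17,0.0,-0.94,-0.34,0,55],[-0.12,0.33,0.0,-1.88,-0.68,0,55],[-0.18,0.5,0.0,-2.82,-1.02,0,55],[-0.24,0.67,-0.03,-3.76,-1.36,0,55],[-0.3,0.84,-0.07,-4.7,-1.7,0,55]]' 50
python3 - <<'E'
from plan import *
s,r=pose()
E=np.array([496.7,-223.9,0]);y=.347
roll(E,y,[6,12,18,24,30],0)
E
```

```text
time_s: 5.08
tool_pos: [493.7, -211.4, 49.6]
ee_rot: [0.351, 0.499, -0.454, 0.649]
contact_force: [-0.5, -1.2, -1.6]
finger_gap: 59.4
t 5.08 tcp [ 493.7 -211.4   49.6] x [ 0.09  -0.239 -0.967] y [0.94  0.341 0.003] gap 59.4 F [-0.5 -1.2 -1.6] q [-0.38  0.38  2.07 -0.37  0.54 -0.43]
[-0.06  0.16 -0.05] [-0.94 -0.34 -0.  ]
[-0.11  0.31 -0.12] [-1.88 -0.68 -0.  ]
[-0.17  0.46 -0.21] [-2.82 -1.02 -0.  ]
[-0.22  0.6  -0.32] [-3.76 -1.36 -0.  ]
[-0.26  0.72 -0.43] [-4.7 -1.7 -0. ]
```

```bash
python3 -m pendant '[[-0.06,0.16,-0.06,-0.94,-0.34,0,55],[-0.11,0.31,-0.14,-1.88,-0.68,0,55],[-0.17,0.46,-0.24,-2.82,-1.02,0,55],[-0.22,0.6,-0.37,-3.76,-1.36,0,55],[-0.26,0.72,-0.49,-4.7,-1.7,0,55]]' 50
python3 snap.py e side
python3 - <<'E'
from plan import *
E=np.array([496.7,-223.9,0]);y=.347
goto([0,0,0],frame(y,-45))
E
```

```text
time_s: 5.5
tool_pos: [488.7, -190.3, 44.4]
ee_rot: [0.267, 0.389, -0.516, 0.714]
contact_force: [-0.2, -1.0, -2.6]
finger_gap: 59.6
t 5.50 tcp [ 488.7 -190.3   44.4] x [ 0.163 -0.53  -0.832] y [ 0.946  0.324 -0.021] gap 59.6 F [-0.2 -1.  -2.6] q [-0.18  0.42  2.17 -1.15  0.57  0.49]
shift [-16.32   6.23  -1.45] turn [-1.72 -0.79  0.14] len 525.9 ang 11.4
```

View pics/side_e.png

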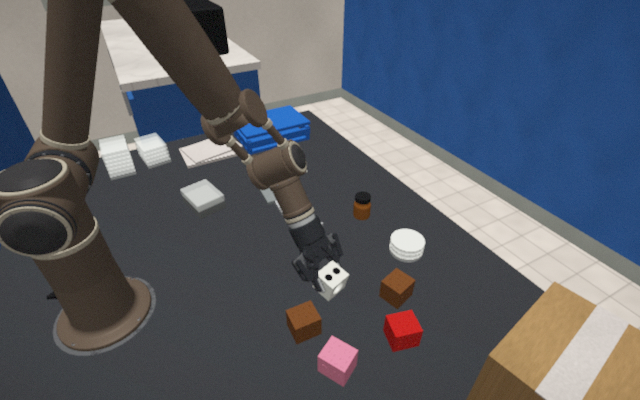

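Joint 4 is near its lower limit at about 79° of roll. I lower the edge to the bench and let go, so the rack settles the rest of the way by its own weight.

```bash
python3 -m pendant '[[0,0,-0.08,0,0,0,55],[0,0,-0.16,0,0,0,55],[0,0,-0.16,0,0,0,85],[0,0,-0.16,0,0,0,85],[0,0,-0.16,0,0,0,85]]' 50
python3 snap.py f side wrist
```

```text
time_s: 5.97
tool_pos: [490.4, -187.7, 39.5]
ee_rot: [0.268, 0.388, -0.515, 0.716]
contact_force: [0.3, -0.8, 0.2]
finger_gap: 85.0
t 5.97 tcp [ 490.4 -187.7   39.5] x [ 0.168 -0.53  -0.831] y [ 0.945  0.326 -0.017] gap 85.0 F [ 0.3 -0.8  0.2] q [-0.17  0.43  2.17 -1.17  0.56  0.52]
```

Run:
```python
import cv2
im=cv2.imread('pics/side_f.png'); cv2.imwrite('pics/side_fc.png',cv2.resize(im[220:330,260:420],None,fx=4,fy=4,interpolation=cv2.INTER_CUBIC))
```

```text
(no output)
```

View pics/side_fc.png

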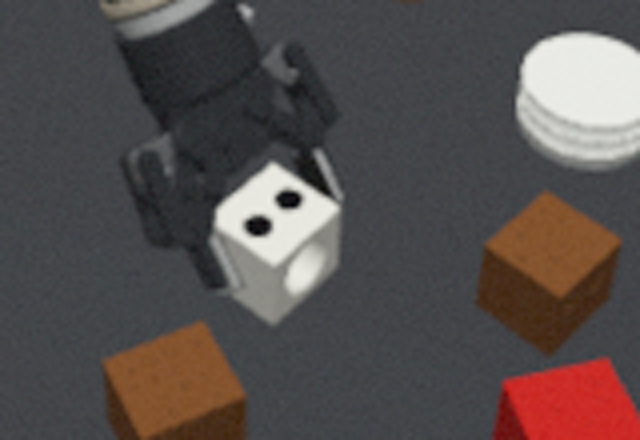

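View pics/wrist_f.png

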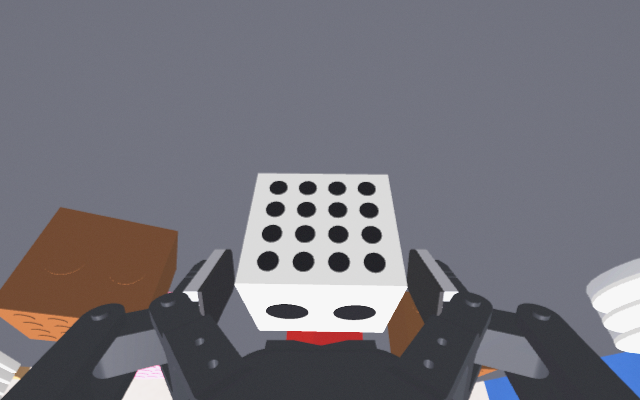

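Run:
```python
import pickle
from h import *
c,im,s=pickle.load(open('pics/wrist_f.pkl','rb'))
g=cv2.cvtColor(np.ascontiguousarray(im),cv2.COLOR_BGR2GRAY)[175:325,245:400]; n,l,st,ce=cv2.connectedComponentsWithStats((g<110).astype('uint8'))
q=[(ce[i]+[245,175],st[i][4]) for i in range(1,n) if st[i][4]>120]; print([(a.round(1).tolist(),b) for a,b in q])
A=[a for a,b in q if a[1]>300]
P=[onz(c,a,54) for a in A]; d=P[1]-P[0]; print(P,np.linalg.norm(d),np.arctan2(d[1],d[0])%np.pi,(P[0]+P[1])/2)
```

```text
[([278.0, 187.1], np.int32(184)), ([307.2, 187.6], np.int32(186)), ([336.8, 187.9], np.int32(182)), ([366.1, 188.1], np.int32(186)), ([275.0, 208.7], np.int32(220)), ([306.0, 209.0], np.int32(221)), ([337.3, 209.5], np.int32(218)), ([368.5, 209.8], np.int32(223)), ([271.5, 233.0], np.int32(271)), ([304.6, 233.3], np.int32(269)), ([337.9, 233.9], np.int32(264)), ([371.1, 234.2], np.int32(269)), ([267.5, 260.7], np.int32(326)), ([303.0, 261.1], np.int32(324)), ([338.5, 261.7], np.int32(332)), ([374.1, 262.1], np.int32(329)), ([286.6, 311.1], np.int32(471)), ([395.3, 316.9], np.int32(142)), ([354.2, 312.3], np.int32(470))]
[array([ 477.56313754, -193.60974964,   54.        ]), array([ 523.50321772, -183.03596489,   54.        ]), array([ 504.57946764, -184.31752902,   54.        ])] 47.14123344839957 0.22622480698749473 [ 500.53317763 -188.32285727   54.        ]
```

Run:
```python
import pickle
from plan import *
c,im,s=pickle.load(open('pics/wrist_f.pkl','rb'))
y=.331; v=np.array([-np.sin(y),np.cos(y),0])
P=onz(c,(305.3,210),40)  # placeholder
m=(np.array([304.6,233.3])+np.array([337.9,233.9])+np.array([306,209])+np.array([337.3,209.5]))/4
print(m,onz(c,m,27)-27*v)
C=np.array([491.1,-189,27])
for t in (56,45): 
    F=frame(y,t); G=C.copy(); G[2]=30; print(t,tcp(G,F)); goto(tcp(G,F),F)
```

```text
[321.45  221.425] [ 490.77404748 -188.27372624   27.        ]
56 [ 492.7165681  -193.70421367   33.35515742]
shift [ 0.09 -0.21 -0.2 ] turn [14.18  4.75 -0.14] len 9.0 ang 89.7
45 [ 492.47881117 -193.01234093   34.24264069]
shift [ 0.08 -0.18 -0.17] turn [12.45  4.14 -0.13] len 7.8 ang 78.7
```

```bash
python3 -m pendant '[[0,0,0.15,0.95,0.33,0,85],[0,0,0.3,1.89,0.65,0,85],[0,0,0.3,2.84,0.98,0,85],[0,0,0.3,3.78,1.3,0,85],[0,0,0.3,4.73,1.63,0,85]]' 50
python3 -m pendant '[[0,0,0,0.95,0.33,0,85],[0,-0.05,0,1.89,0.65,0,85],[0,-0.05,0,2.84,0.98,0,85],[0.03,-0.1,0,3.78,1.3,0,85],[0.05,-0.1,0,4.73,1.63,0,85]]'
python3 - <<'E'
from plan import *
pose(); F=frame(.331,47); goto(tcp([491,-188.7,35],F),F)
E
```

```text
time_s: 6.48
tool_pos: [488.5, -188.6, 48.2]
ee_rot: [0.353, 0.515, -0.46, 0.631]
contact_force: [0.3, -0.2, 0.1]
finger_gap: 85.2
time_s: 6.9
tool_pos: [490.8, -192.7, 49.4]
ee_rot: [0.458, 0.663, -0.347, 0.479]
contact_force: [0.6, -0.2, -0.4]
finger_gap: 84.9
t 6.90 tcp [ 490.8 -192.7   49.4] x [-0.121  0.275 -0.954] y [ 0.94   0.34  -0.021] gap 84.9 F [ 0.6 -0.2 -0.4] q [-0.55  0.54  1.82  0.2   1.04 -1.02]
shift [ 0.06 -0.01 -0.34] turn [ 4.71  1.45 -0.2 ] len 10.5 ang 29.6
```

```bash
python3 -m pendant '[[0,0,0,0.95,0.3,-0.04,85],[0,0,0,1.9,0.6,-0.08,85],[0,0,-0.1,2.85,0.9,-0.12,85],[0.03,0,-0.2,3.8,1.2,-0.16,85],[0.06,0,-0.34,4.71,1.45,-0.2,85]]' 50
python3 - <<'E'
from plan import *
pose(); F=frame(.331,47); goto(tcp([491,-188.7,35],F),F)
E
```

```text
time_s: 7.32
tool_pos: [493.4, -194.3, 39.9]
ee_rot: [0.542, 0.757, -0.212, 0.298]
contact_force: [0.5, -0.7, 0.2]
finger_gap: 84.8
t 7.32 tcp [ 493.4 -194.3   39.9] x [-0.236  0.694 -0.68 ] y [0.946 0.324 0.002] gap 84.8 F [ 0.5 -0.7  0.2] q [-0.68  0.81  1.57  0.4   1.51 -1.19]
shift [-0.03  0.05 -0.03] turn [-0.03  0.01  0.01] len 1.9 ang 0.2
```

```bash
python3 -m pendant '[[-0.03,0.03,0,0,0,0,55],[-0.03,0.03,0,0,0,0,55],[-0.03,0.03,0,0,0,0,55],[-0.03,0.03,0,0,0,0,55],[-0.03,0.03,0,0,0,0,55]]' 50
python3 snap.py g wrist
```

```text
time_s: 7.73
tool_pos: [492.9, -193.1, 41.1]
ee_rot: [0.541, 0.757, -0.212, 0.299]
contact_force: [-0.4, -0.2, -1.1]
finger_gap: 59.6
t 7.73 tcp [ 492.9 -193.1   41.1] x [-0.235  0.692 -0.682] y [0.946 0.325 0.004] gap 59.6 F [-0.4 -0.2 -1.1] q [-0.68  0.81  1.57  0.4   1.5  -1.2 ]
```

View pics/wrist_g.png

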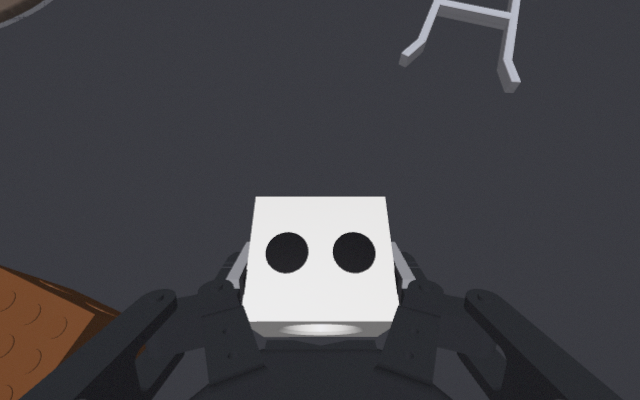

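Run:
```python
from plan import *
import pickle
c,im,s=pickle.load(open('pics/wrist_g.pkl','rb'))
C=onz(c,(320.5,252.5),54); y=.331; v=np.array([-np.sin(y),np.cos(y),0]); print(C)
E=C+27*v; E[2]=0; print(E)
roll(E,y,[6,12,18,24,30],0.5)
```

```text
[ 490.45176532 -185.69250861   54.        ]
[ 481.67706479 -160.15812727    0.        ]
[-0.05  0.14  0.13] [-0.95 -0.32 -0.  ]
[-0.1   0.29  0.23] [-1.89 -0.65 -0.  ]
[-0.16  0.45  0.31] [-2.84 -0.97 -0.  ]
[-0.21  0.62  0.37] [-3.78 -1.3  -0.  ]
[-0.27  0.79  0.41] [-4.73 -1.62 -0.  ]
```

```bash
python3 -m pendant '[[-0.05,0.14,0.12,-0.95,-0.32,0,55],[-0.1,0.29,0.21,-1.89,-0.65,0,55],[-0.16,0.45,0.29,-2.84,-0.97,0,55],[-0.21,0.62,0.35,-3.78,-1.3,0,55],[-0.27,0.79,0.38,-4.73,-1.62,0,55]]' 50
python3 - <<'E'
from plan import *
pose();E=np.array([481.7,-160.2,0]);y=.331
roll(E,y,[6,12,18,24,30],0)
E
```

```text
time_s: 8.2
tool_pos: [485.5, -169.3, 54.2]
ee_rot: [0.467, 0.652, -0.345, 0.488]
contact_force: [-0.1, -0.3, -1.9]
finger_gap: 59.5
t 8.20 tcp [ 485.5 -169.3   54.2] x [-0.088  0.271 -0.958] y [0.945 0.326 0.005] gap 59.5 F [-0.1 -0.3 -1.9] q [-0.53  0.49  1.88  0.23  1.   -1.01]
[-0.06  0.18  0.02] [-0.95 -0.32 -0.  ]
[-0.12  0.36  0.03] [-1.89 -0.65 -0.  ]
[-0.19  0.54  0.01] [-2.84 -0.97 -0.  ]
[-0.25  0.72 -0.02] [-3.78 -1.3  -0.  ]
[-0.31  0.9  -0.08] [-4.73 -1.62 -0.  ]
```

```bash
python3 -m pendant '[[-0.06,0.18,0.0,-0.95,-0.32,0,55],[-0.12,0.36,-0.01,-1.89,-0.65,0,55],[-0.19,0.54,-0.04,-2.84,-0.97,0,55],[-0.25,0.72,-0.08,-3.78,-1.3,0,55],[-0.31,0.9,-0.14,-4.73,-1.62,0,55]]' 50
python3 - <<'E'
from plan import *
pose();E=np.array([481.7,-160.2,0]);y=.331
roll(E,y,[5,10,14,18,22],0)
E
```

```text
time_s: 8.62
tool_pos: [475.6, -142.3, 51.8]
ee_rot: [0.363, 0.509, -0.451, 0.637]
contact_force: [-0.3, -0.2, -2.2]
finger_gap: 59.3
t 8.62 tcp [ 475.6 -142.3   51.8] x [ 0.075 -0.205 -0.976] y [0.944 0.329 0.004] gap 59.3 F [-0.3 -0.2 -2.2] q [-0.27  0.33  2.13 -0.33  0.57 -0.34]
[-0.05  0.14 -0.06] [-0.79 -0.27 -0.  ]
[-0.09  0.27 -0.14] [-1.58 -0.54 -0.  ]
[-0.13  0.38 -0.2 ] [-2.21 -0.76 -0.  ]
[-0.16  0.47 -0.28] [-2.84 -0.97 -0.  ]
[-0.2   0.57 -0.36] [-3.47 -1.19 -0.  ]
```

```bash
python3 -m pendant '[[-0.05,0.14,-0.06,-0.79,-0.27,0,55],[-0.09,0.27,-0.14,-1.58,-0.54,0,55],[-0.13,0.38,-0.21,-2.21,-0.76,0,55],[-0.16,0.47,-0.29,-2.84,-0.97,0,55],[-0.2,0.57,-0.37,-3.47,-1.19,0,55]]' 50
python3 - <<'E'
from plan import *
pose();E=np.array([481.7,-160.2,0]);y=.331
goto([0,0,0],frame(y,-45))
E
```

```text
time_s: 9.03
tool_pos: [469.1, -126.7, 42.7]
ee_rot: [0.277, 0.39, -0.51, 0.715]
contact_force: [-1.0, -0.3, -2.6]
finger_gap: 59.4
t 9.03 tcp [ 469.1 -126.7   42.7] x [ 0.176 -0.512 -0.841] y [ 0.945  0.326 -0.001] gap 59.4 F [-1.  -0.3 -2.6] q [-0.05  0.39  2.23 -1.11  0.6   0.58]
shift [-15.64   4.22  -1.42] turn [-1.92 -0.68 -0.01] len 487.7 ang 12.2
```

```bash
python3 -m pendant '[[0,0,-0.07,-0.1,-0.05,0,55],[0,0,-0.07,-0.1,-0.05,0,55],[0,0,-0.07,-0.1,-0.05,0,85],[0,0,-0.07,-0.1,-0.05,0,85],[0,0,-0.07,-0.1,-0.05,0,85]]' 50
python3 snap.py i wrist side
```

```text
time_s: 9.45
tool_pos: [469.9, -127.0, 41.6]
ee_rot: [0.276, 0.385, -0.511, 0.717]
contact_force: [0.1, 0.1, -0.1]
finger_gap: 85.2
t 9.45 tcp [ 469.9 -127.    41.6] x [ 0.181 -0.521 -0.834] y [0.946 0.326 0.002] gap 85.2 F [ 0.1  0.1 -0.1] q [-0.04  0.39  2.23 -1.13  0.6   0.61]
```

View pics/wrist_i.png

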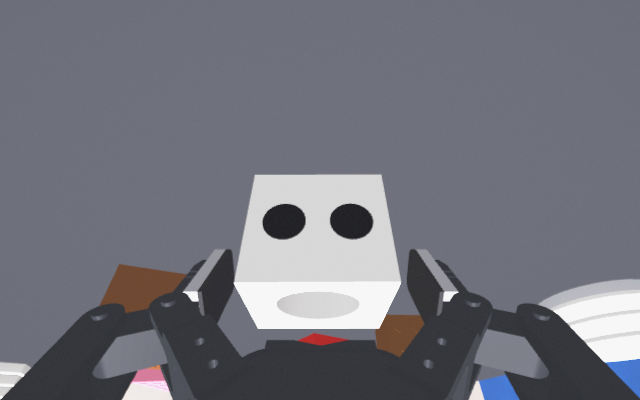

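Run:
```python
import cv2
im=cv2.imread('pics/side_i.png'); cv2.imwrite('pics/side_ic.png',cv2.resize(im[180:320,220:420],None,fx=4,fy=4,interpolation=cv2.INTER_CUBIC))
```

```text
(no output)
```

View pics/side_ic.png

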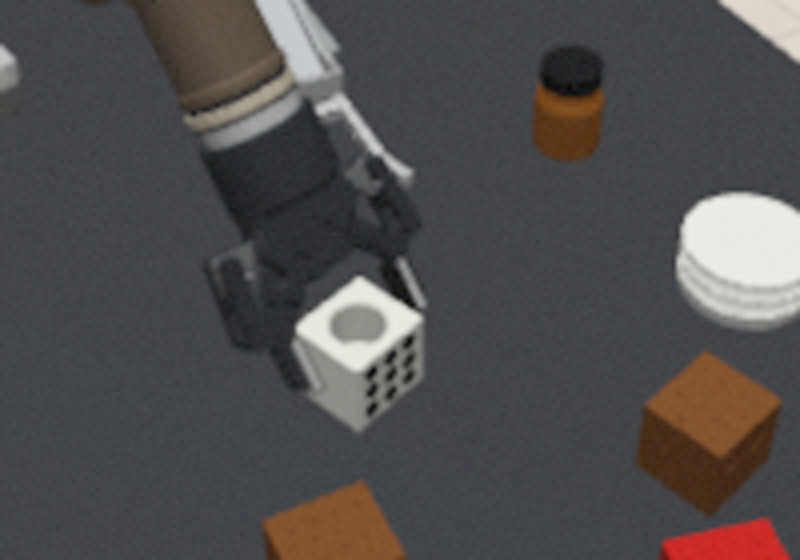

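The rack now lies flat with the large hole up: the hole is at (318,305) in the wrist view, and the nine-hole side faces -y. Next I rise and look at the dock.

```bash
python3 -m pendant '[[0,0,0.4,0.95,0.33,0,85],[0,0,1.2,1.89,0.65,0,85],[0,0,2.1,2.84,0.98,0,85],[0,0,3,3.78,1.3,0,85],[0,0,3.9,4.73,1.63,0,85]]' 50
python3 -m pendant '[[0,0,0.6,0.95,0.33,0,85],[0,0.3,1.2,1.89,0.65,0,85],[0.3,0.8,1.8,2.84,0.98,0,85],[0.7,1.3,2.3,3.78,1.3,0,85],[1,1.8,2.5,4.73,1.63,0,85]]' 
python3 -m pendant '[[0,0,0,0,0,0,85],[0,0,0,0,0,0,85],[0,0,0,0,0,0,85],[0,0,0,0,0,0,85],[0,0,0,0,0,0,85]]' 
python3 snap.py j wrist
```

```text
time_s: 9.97
tool_pos: [466.5, -130.4, 130.8]
ee_rot: [0.352, 0.5, -0.469, 0.637]
contact_force: [0.3, -1.0, -0.7]
finger_gap: 85.1
time_s: 10.38
tool_pos: [499.3, -77.2, 209.9]
ee_rot: [0.459, 0.65, -0.358, 0.488]
contact_force: [-0.3, -0.2, 0.0]
finger_gap: 84.8
time_s: 10.8
tool_pos: [497.9, -76.8, 209.2]
ee_rot: [0.459, 0.65, -0.359, 0.488]
contact_force: [-0.6, -0.2, -0.6]
finger_gap: 84.6
t 10.80 tcp [497.9 -76.8 209.2] x [-0.104  0.247 -0.964] y [ 0.947  0.322 -0.02 ] gap 84.6 F [-0.6 -0.2 -0.6] q [-0.35  0.23  1.86  0.21  1.25 -0.76]
```

View pics/wrist_j.png

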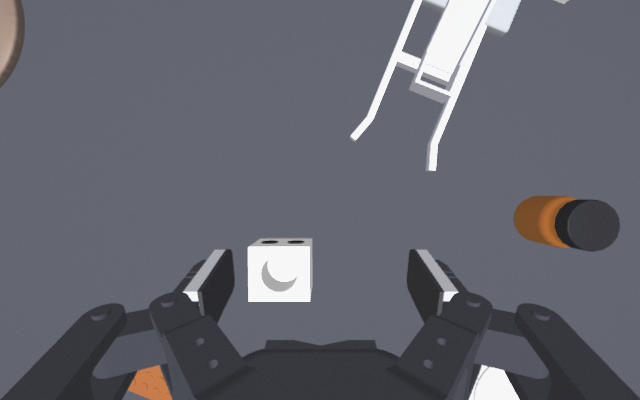

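```bash
python3 -m pendant '[[0.2,0.5,0.3,0,0,-0.8,85],[0.5,1.2,0.6,0,0,-1.6,85],[0.9,2.0,0.9,0,0,-2.4,85],[1.2,2.8,1.2,0,0,-3.1,85],[1.2,2.8,1.2,0,0,-3.1,85]]' 
python3 snap.py k wrist
```

```text
time_s: 11.27
tool_pos: [535.2, 10.7, 247.4]
ee_rot: [0.559, 0.567, -0.431, 0.424]
contact_force: [-0.1, -0.3, -0.2]
finger_gap: 84.9
t 11.27 tcp [535.2  10.7 247.4] x [-0.016  0.268 -0.963] y [ 1.     0.004 -0.015] gap 84.9 F [-0.1 -0.3 -0.2] q [-0.2   0.17  1.84  0.28  1.21 -0.32]
```

View pics/wrist_k.png

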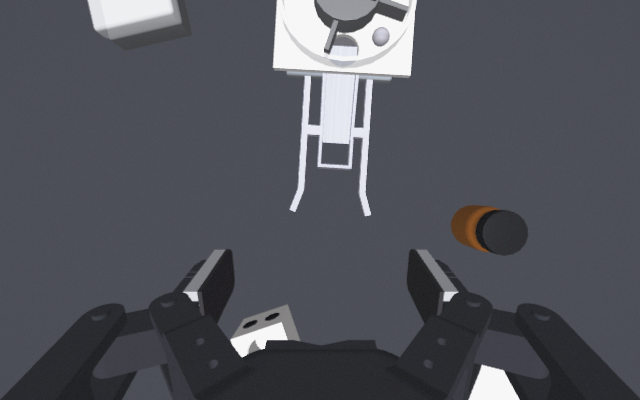

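Run:
```python
import cv2
for t,(x0,y0,x1,y1) in {'j':(340,0,540,180),'k':(260,0,430,225)}.items():
    im=cv2.imread(f'pics/wrist_{t}.png')[y0:y1,x0:x1]; f=600/(y1-y0); cv2.imwrite(f'pics/w{t}c.png',cv2.resize(im,None,fx=f,fy=f,interpolation=cv2.INTER_CUBIC)); print(t,f)
```

```text
j 3.3333333333333335
k 2.6666666666666665
```

View pics/wjc.png

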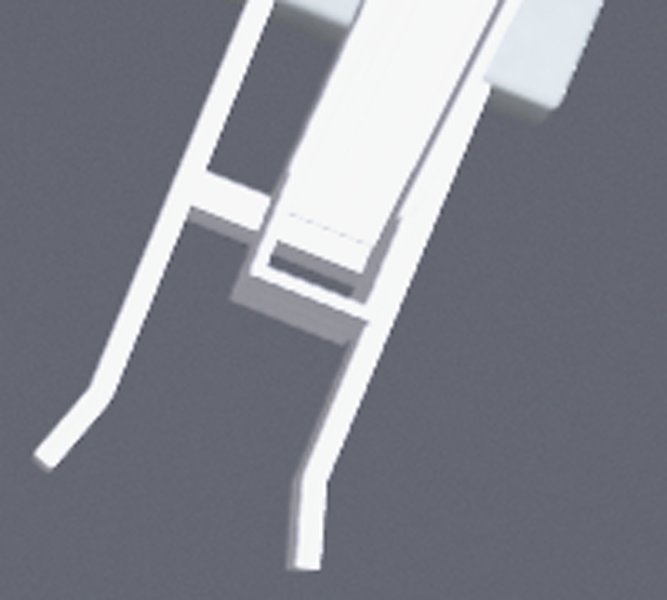

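View pics/wkc.png

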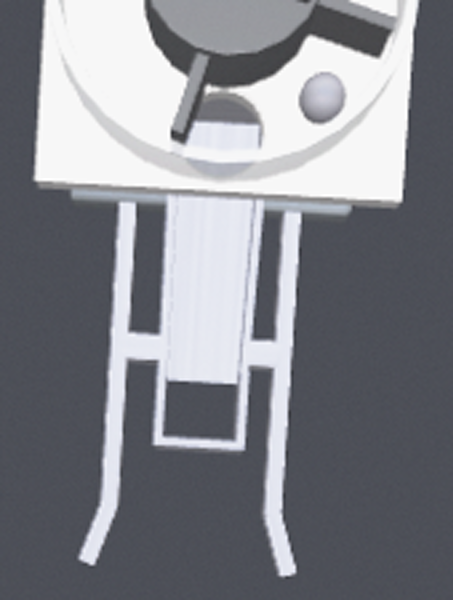

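Run:
```python
import pickle
from h import *
cj=pickle.load(open('pics/wrist_j.pkl','rb'))[0]; ck=pickle.load(open('pics/wrist_k.pkl','rb'))[0]
K=lambda x,y:(260+(x+.5)/2.6667-.5,(y+.5)/2.6667-.5); J=lambda x,y:(340+(x+.5)/3.3333-.5,(y+.5)/3.3333-.5)
print('Lbend',meet(cj,J(115,398),ck,K(118,508)),'Rbend',meet(cj,J(304,477),ck,K(266,513)))
print('tips',meet(cj,J(35,455),ck,K(79,560)),meet(cj,J(320,570),ck,K(296,573)))
print('spout front top L/R',meet(cj,J(250,268),ck,K(155,443)),meet(cj,J(368,320),ck,K(243,449)))
L=[onz(ck,K(*p),12) for p in [(118,508),(135,205)]]; Rr=[onz(ck,K(*p),12) for p in [(266,513),(284,215)]]
print(L,Rr)
for a,b in (L,Rr): d=b-a; print('yaw',np.arctan2(-d[0],d[1]))
print('jL',onz(cj,J(115,398),12),'jR',onz(cj,J(304,477),12),onz(cj,J(270,5),12),)
e=[onz(ck,K(*p),121-0) for p in [(35,183),(400,200)]]; d=e[1]-e[0]; print('pan near edge',e,np.linalg.norm(d),np.arctan2(d[1],d[0]))
print('ball',onz(ck,K(322,97),128.5))
```

```text
Lbend (array([511.69339179,  51.90466034,  18.64247332]), np.float64(0.1511299666026168)) Rbend (array([580.35202042,  49.86616656,   8.73440757]), np.float64(0.061149936078339746))
tips (array([493.18343287,  27.63709452,  12.18743799]), np.float64(0.012871792793782236)) (array([594.28049073,  21.92543179,  11.95266195]), np.float64(0.4578017869021079))
spout front top L/R (array([529.52974417,  76.1370682 ,  82.93419693]), np.float64(1.2626005604419994)) (array([562.86600745,  74.01320086,  81.11749104]), np.float64(0.7356707576093812))
[array([511.29366315,  51.9130954 ,  12.        ]), array([518.77159849, 191.65981637,  12.        ])] [array([579.99961913,  49.84730548,  12.        ]), array([587.38049001, 186.94722899,  12.        ])]
yaw -0.05345964552520259
yaw -0.05378378373395513
jL [512.11413934  53.80537461  12.        ] jR [579.42078843  49.01195383  12.        ] [518.41706116 190.44780127  12.        ]
pan near edge [array([491.63896949, 156.82163108, 121.        ]), array([609.93940679, 151.06676249, 121.        ])] 118.44033087380005 -0.0486078970508774
ball [583.17301267 180.22596227 128.5       ]
```

Run:
```python
import pickle
from plan import *
c,im,s=pickle.load(open('pics/wrist_j.pkl','rb'))
ci=pickle.load(open('pics/wrist_i.pkl','rb'))[0]
g=cv2.cvtColor(np.ascontiguousarray(im),cv2.COLOR_BGR2GRAY)[225:320,240:325]
_,m=cv2.threshold(g,225,255,cv2.THRESH_BINARY); cs=cv2.findContours(m,cv2.RETR_EXTERNAL,cv2.CHAIN_APPROX_NONE)[0]; k=max(cs,key=cv2.contourArea)
ap=cv2.approxPolyDP(k,4,True)[:,0]+[240,225]; print(ap.tolist())
P=np.array([onz(c,p,54) for p in ap]); print(P.round(1))
print(onz(c,(280,273.7),54), onz(ci,(318,305),54))
```

```text
[[248, 247], [249, 301], [309, 301], [308, 246]]
[[ 432.9 -114.7   54. ]
 [ 450.7 -164.9   54. ]
 [ 506.4 -145.5   54. ]
 [ 488.1  -94.7   54. ]]
[ 470.95185124 -129.32204061   54.        ] [ 468.94261739 -127.01771539   54.        ]
```

Run:
```python
from plan import *
F=frame(.34,30); T=tcp([470,-129,42],F); tx=F.as_matrix()[:,0]; print(T,tx); goto(T-90*tx,F); goto(T,F)
```

```text
[ 471.00046128 -131.828264     47.19615242] [-0.16674355  0.47137733 -0.8660254 ]
shift [-1.61 -6.11 -4.04] turn [2.43 0.26 3.14] len 224.9 ang 23.9
shift [-2.11 -4.69 -6.64] turn [2.43 0.26 3.14] len 252.0 ang 23.9
```

```bash
python3 -m pendant '[[-0.3,-1.2,-0.5,0.5,0.05,0.63,85],[-0.6,-2.4,-1.2,1,0.1,1.26,85],[-1,-3.7,-2,1.5,0.16,1.9,85],[-1.3,-5,-3,2,0.2,2.5,85],[-1.6,-6.1,-4.0,2.43,0.26,3.14,85]]'
python3 - <<'E'
from plan import *
pose();F=frame(.34,30); T=tcp([470,-129,42],F); goto(T,F)
E
```

```text
time_s: 11.73
tool_pos: [488.8, -162.7, 137.6]
ee_rot: [0.499, 0.708, -0.287, 0.409]
contact_force: [1.6, 0.3, 0.5]
finger_gap: 85.1
t 11.73 tcp [ 488.8 -162.7  137.6] x [-0.167  0.472 -0.865] y [0.942 0.336 0.002] gap 85.1 F [1.6 0.3 0.5] q [-0.58  0.48  1.75  0.32  1.35 -1.06]
shift [-0.59  1.03 -3.01] turn [-0.02  0.01 -0.03] len 97.1 ang 0.2
```

```bash
python3 -m pendant '[[-0.2,0.3,-0.7,0,0,0,85],[-0.35,0.55,-1.5,0,0,0,85],[-0.5,0.8,-2.3,0,0,0,85],[-0.59,1.0,-2.95,0,0,0,85],[-0.59,1.03,-2.95,0,0,0,85]]' 
python3 -m pendant '[[0,0,0,0,0,0,55],[0,0,0,0,0,0,55],[0,0,0,0,0,0,55],[0,0,0,0,0,0,55],[0,0,0,0,0,0,55]]' 40
python3 snap.py l wrist
```

```text
time_s: 12.15
tool_pos: [466.0, -129.6, 45.0]
ee_rot: [0.499, 0.711, -0.288, 0.404]
contact_force: [-0.1, 0.2, 0.0]
finger_gap: 85.0
time_s: 12.57
tool_pos: [466.8, -130.5, 45.9]
ee_rot: [0.498, 0.71, -0.288, 0.406]
contact_force: [-0.1, -1.2, 0.5]
finger_gap: 59.1
t 12.57 tcp [ 466.8 -130.5   45.9] x [-0.174  0.475 -0.863] y [ 0.941  0.338 -0.004] gap 59.1 F [-0.1 -1.2  0.5] q [-0.55  0.58  1.85  0.35  1.17 -1.11]
```

View pics/wrist_l.png

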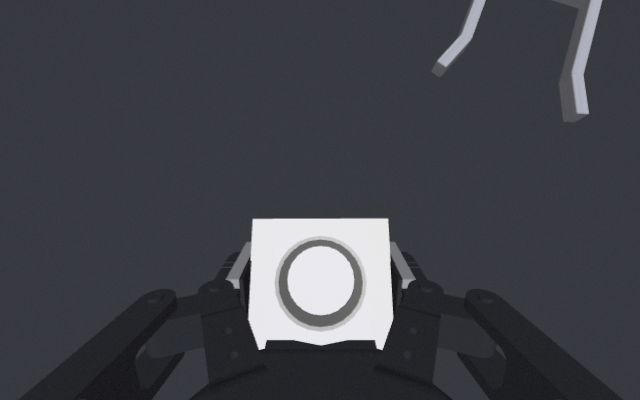

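```bash
cat >> plan.py <<'E'
D=np.array([547.5,91.0,0]); DY=-.0525
ex=np.array([np.cos(DY),np.sin(DY),0]); ey=np.array([-np.sin(DY),np.cos(DY),0])
def carry(C,dest,tilt):
    "rack centre C now -> dest (xy), rack aligned with dispenser; rigid"
    s,r=pose(); Ft=frame(DY,tilt); q=Ft*r.inv(); off=s['tool_pos']-C
    P=np.array(dest)+q.apply(off); P[2]=s['tool_pos'][2]; return goto(P,Ft)
E
python3 - <<'E'
from plan import *
import pickle
c,im,s=pickle.load(open('pics/wrist_l.pkl','rb'))
C=onz(c,(320.5,283.5),54); C[2]=27; print(C, s['tool_pos']-C)
m=R.from_quat(s['ee_rot']).as_matrix(); print('off tool',m.T@(s['tool_pos']-C))
carry(C,D-120*ey+[0,0,27],30)
E
```

```text
[ 467.605584   -132.15053967   27.        ] [-0.77240682  1.63532358 18.86050168]
off tool [-15.36450012  -0.24903959 -11.08420201]
t 12.62 tcp [ 466.8 -130.5   45.9] x [-0.174  0.475 -0.863] y [ 0.941  0.338 -0.004] gap 59.7 F [ 0.7 -1.   1. ] q [-0.55  0.58  1.85  0.35  1.17 -1.11]
shift [2.47 3.45 0.  ] turn [-0.05 -0.05 -3.79] len 127.5 ang 22.7
```

```bash
python3 -m pendant '[[0.4,0.6,0.04,0,0,-0.7,55],[1,1.3,0.04,0,0,-1.5,55],[1.6,2.1,0.04,0,0,-2.4,55],[2.2,3,0.04,-0.05,-0.05,-3.2,55],[2.47,3.45,0.04,-0.05,-0.05,-3.79,55]]' 40
python3 -m pendant '[[0,0,0,0,0,0,55],[0,0,0,0,0,0,55],[0,0,0,0,0,0,55],[0,0,0,0,0,0,55],[0,0,0,0,0,0,55]]' 40
python3 snap.py m wrist top
```

```text
time_s: 13.03
tool_pos: [542.2, -25.0, 47.7]
ee_rot: [0.63, 0.595, -0.362, 0.344]
contact_force: [-0.1, 1.0, -1.3]
finger_gap: 59.2
time_s: 13.45
tool_pos: [542.3, -26.0, 47.7]
ee_rot: [0.63, 0.595, -0.363, 0.344]
contact_force: [-0.0, -0.0, -2.4]
finger_gap: 59.6
t 13.45 tcp [542.3 -26.   47.7] x [ 0.03   0.5   -0.866] y [ 0.998 -0.056  0.002] gap 59.6 F [-0.  -0.  -2.4] q [-0.39  0.54  1.9   0.61  0.98 -0.75]
```

View pics/wrist_m.png

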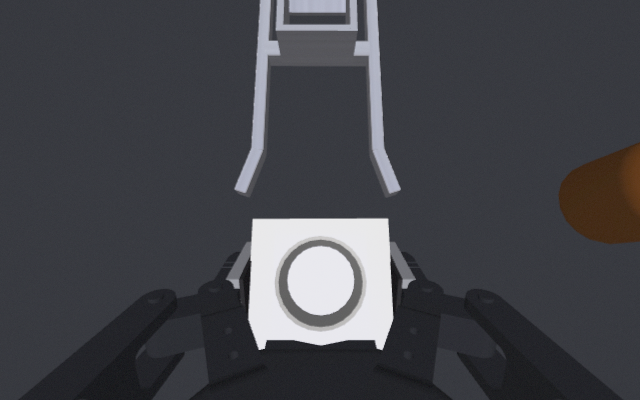

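Run:
```python
from plan import *
import pickle
c,im,s=pickle.load(open('pics/wrist_m.pkl','rb'))
C=onz(c,(320.5,283.5),55.5); C[2]=28.5
L=onz(c,(264,148),12);Rr=onz(c,(371,150),12); print(C,L,Rr,np.linalg.norm(L-Rr),(L+Rr)/2+40*ey)
L=onz(c,(271,40),12);print(L, onz(c,(365,40),12))
d=C-D; print('rack in disp',d@ex,d@ey)
e=onz(c,(253,219),55.5)-onz(c,(388,219),55.5); print('yaw',np.arctan2(-e[1],-e[0]),np.linalg.norm(e))
carry(C,D+0*ey+[0,0,27],30);carry(C,D+2*ey+[0,0,27],30)
```

```text
[542.38930741 -27.77420355  28.5       ] [511.57728956  53.9277911   12.        ] [578.54893592  48.86250756  12.        ] 67.16292513550266 [547.16214818  91.34003699  12.        ]
[517.41361784 133.41769231  12.        ] [582.14378119 129.8700079   12.        ]
rack in disp 1.1291305482785852 -118.87874356726098
yaw -0.0559197997142782 60.14407376746702
t 13.55 tcp [542.2 -25.8  47.6] x [ 0.03   0.5   -0.866] y [ 0.998 -0.056  0.002] gap 59.4 F [-0.5 -0.  -1.3] q [-0.39  0.54  1.9   0.61  0.98 -0.75]
shift [0.17 3.96 0.  ] turn [-0.01  0.01  0.04] len 118.9 ang 0.2
t 13.55 tcp [542.2 -25.8  47.6] x [ 0.03   0.5   -0.866] y [ 0.998 -0.056  0.002] gap 59.4 F [-0.5 -0.  -1.3] q [-0.39  0.54  1.9   0.61  0.98 -0.75]
shift [0.17 4.03 0.  ] turn [-0.01  0.01  0.04] len 120.9 ang 0.2
```

```bash
python3 -m pendant '[[0.02,0.4,0,0,0,0,55],[0.04,0.9,0,0,0,0,55],[0.06,1.4,0,0,0,0,55],[0.09,1.9,0,0,0,0,55],[0.11,2.4,0,0,0,0,55]]' 40
python3 snap.py n wrist side
```

```text
time_s: 13.97
tool_pos: [545.4, 47.3, 47.6]
ee_rot: [0.63, 0.595, -0.363, 0.343]
contact_force: [0.7, -0.3, -1.2]
finger_gap: 59.1
t 13.97 tcp [545.4  47.3  47.6] x [ 0.029  0.5   -0.865] y [ 0.998 -0.057  0.001] gap 59.1 F [ 0.7 -0.3 -1.2] q [-0.26  0.52  1.94  0.67  0.92 -0.68]
```

View pics/wrist_n.png

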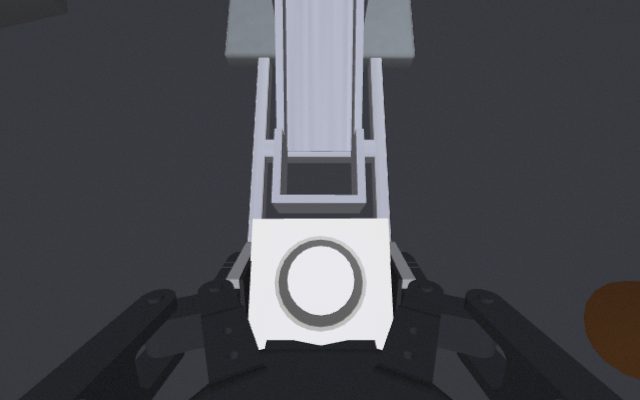

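```bash
python3 -m pendant '[[0.02,0.35,0,0,0,0,55],[0.04,0.75,0,0,0,0,55],[0.06,1.1,0,0,0,0,55],[0.08,1.4,0,0,0,0,55],[0.08,1.57,0,0,0,0,55]]' 40
python3 -m pendant '[[0,0,-0.03,0,0,0,55],[0,0,-0.06,0,0,0,55],[0,0,-0.06,0,0,0,55],[0,0,-0.06,0,0,0,55],[0,0,-0.06,0,0,0,55]]' 40
python3 snap.py o wrist side top
```

```text
time_s: 14.48
tool_pos: [547.0, 94.5, 47.2]
ee_rot: [0.627, 0.596, -0.363, 0.346]
contact_force: [-7.4, -20.1, 9.4]
finger_gap: 59.3
time_s: 14.9
tool_pos: [547.4, 94.0, 46.2]
ee_rot: [0.627, 0.596, -0.363, 0.346]
contact_force: [-2.0, -5.0, 3.9]
finger_gap: 59.4
t 14.90 tcp [547.4  94.   46.2] x [ 0.027  0.496 -0.868] y [ 0.999 -0.05   0.002] gap 59.4 F [-2.  -5.   3.9] q [-0.17  0.52  1.95  0.7   0.88 -0.63]
```

View pics/wrist_o.png

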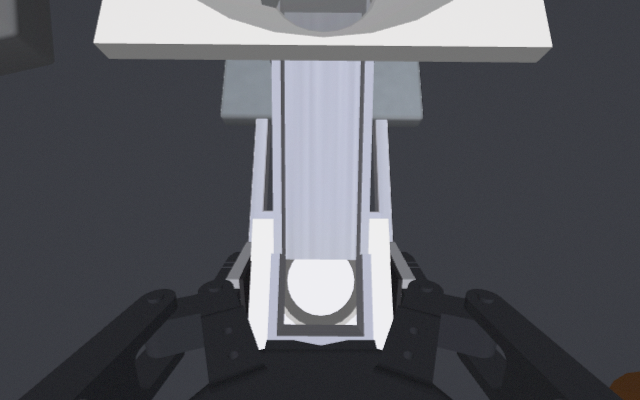

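Run:
```python
import cv2
im=cv2.imread('pics/side_o.png'); cv2.imwrite('pics/side_oc.png',cv2.resize(im[130:260,200:380],None,fx=4,fy=4,interpolation=cv2.INTER_CUBIC))
```

```text
(no output)
```

View pics/side_oc.png

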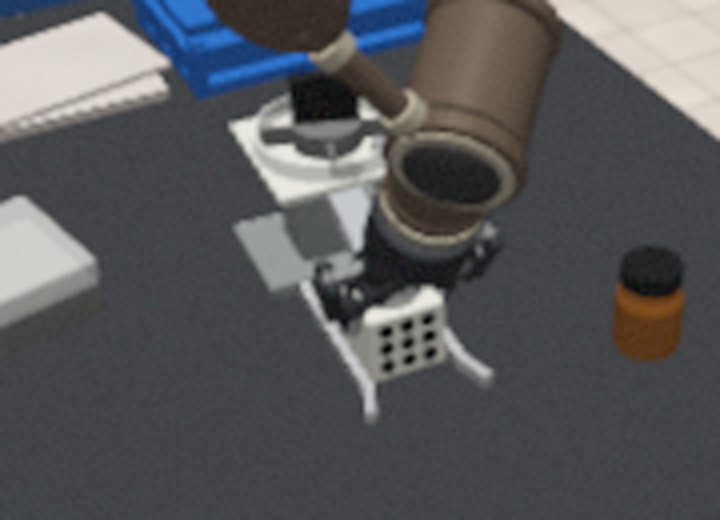

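The rack is home against the back stop: its hole shows through the spout frame at (320,283), and contact peaked at 20 N. Next I release and back off.

```bash
python3 -m pendant '[[0,0,0,0,0,0,85],[0,0,0,0,0,0,85],[0,0,0,0,0,0,85],[0,0,0,0,0,0,85],[0,0,0,0,0,0,85]]' 40
python3 -m pendant '[[0,-0.5,0.8,0,0,0,85],[-0.06,-1.1,1.8,0,0,0,85],[-0.1,-1.6,2.8,0,0,0,85],[-0.1,-2.0,3.8,0,0,0,85],[-0.1,-2.0,5,0,0,0,85]]'
python3 snap.py p wrist
```

```text
time_s: 15.47
tool_pos: [547.3, 94.2, 46.2]
ee_rot: [0.627, 0.596, -0.363, 0.346]
contact_force: [0.2, 0.1, -0.2]
finger_gap: 85.0
time_s: 15.88
tool_pos: [543.6, 32.5, 196.3]
ee_rot: [0.627, 0.595, -0.364, 0.346]
contact_force: [0.9, -0.5, 0.1]
finger_gap: 84.9
t 15.88 tcp [543.6  32.5 196.3] x [ 0.026  0.495 -0.868] y [ 0.999 -0.053  0.   ] gap 84.9 F [ 0.9 -0.5  0.1] q [-0.29  0.28  1.89  0.55  1.16 -0.51]
```

View pics/wrist_p.png

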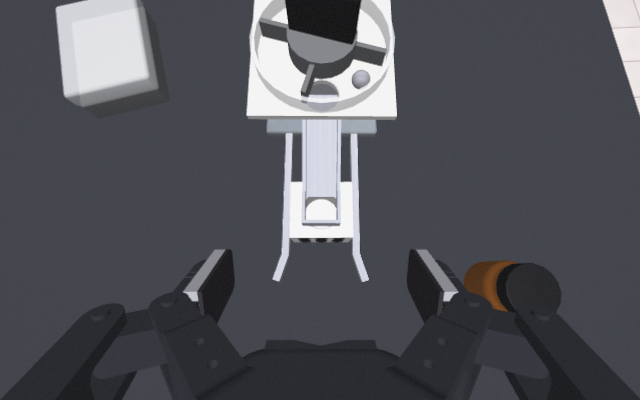

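```bash
python3 -m pendant '[[0,0.2,1,-1,0.05,0,85],[0,0.8,2,-2,0.1,0,85],[0.1,1.7,3,-3,0.16,0,85],[0.15,2.7,3.8,-4,0.2,0,85],[0.2,3.7,4.3,-5,0.26,0,85]]'
python3 -m pendant '[[0,0.3,0,0,0,0,85],[0,0.3,0,0,0,0,85],[0,0.3,0,0,0,0,60],[0,0.3,0,0,0,0,50],[0,0.3,0,0,0,0,50]]'
python3 snap.py q wrist top
```

```text
time_s: 16.35
tool_pos: [556.0, 145.0, 339.0]
ee_rot: [0.515, 0.481, -0.509, 0.495]
contact_force: [0.1, 0.3, -0.5]
finger_gap: 85.2
time_s: 16.77
tool_pos: [555.3, 152.2, 337.2]
ee_rot: [0.515, 0.481, -0.51, 0.493]
contact_force: [0.6, 0.1, -0.5]
finger_gap: 51.2
t 16.77 tcp [555.3 152.2 337.2] x [ 0.017 -0.009 -1.   ] y [ 0.999 -0.051  0.017] gap 51.2 F [ 0.6  0.1 -0.5] q [ 0.2   0.14  1.67 -0.01  1.31  0.25]
```

View pics/wrist_q.png

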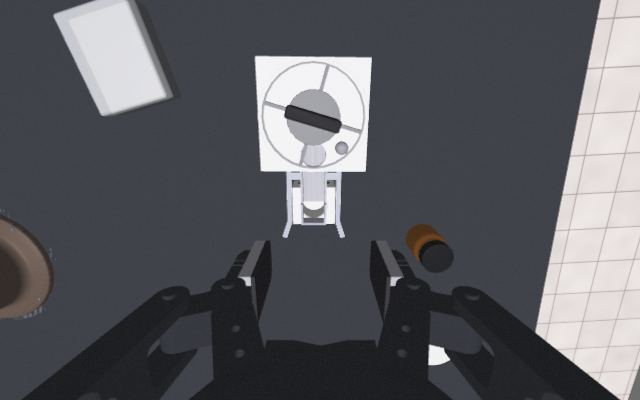

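Run:
```python
from plan import *
import pickle
c,im,s=pickle.load(open('pics/wrist_q.pkl','rb'))
g=cv2.cvtColor(np.ascontiguousarray(im),cv2.COLOR_BGR2GRAY); roi=g[90:145,275:355]; m=(roi<40).astype('uint8')
cs=max(cv2.findContours(m,cv2.RETR_EXTERNAL,cv2.CHAIN_APPROX_NONE)[0],key=cv2.contourArea); (cx,cy),wh,a=cv2.minAreaRect(cs); box=cv2.boxPoints(((cx,cy),wh,a))+[275,90]; print((cx+275,cy+90),wh,a)
P=np.array([onz(c,p,179) for p in box]); print(P.round(1))
print(onz(c,(cx+275,cy+90),179))
va,vb=[onz(c,p,134) for p in ((263.5,102.5),(361,132))]; d=vb-va; print('vane mid',(va+vb)/2,np.linalg.norm(d),np.arctan2(d[1],d[0]))
print('axis exp',D+125*ey, 'drop',onz(c,(313,155),118), 'exp',D+84*ey)
```

```text
(313.4939422607422, 112.51989555358887) (51.244441986083984, 1.2062408924102783) 16.927513122558594
[[534.2 227.8 179. ]
 [534.6 228.8 179. ]
 [577.4 213.8 179. ]
 [577.1 212.8 179. ]]
[555.65637941 220.86958913 179.        ]
vane mid [554.6787086  215.06437309 134.        ] 105.43068410224042 -0.3361442224018963
axis exp [554.05948577 215.82777394   0.        ] drop [552.10181947 173.55692438 118.        ] exp [551.90797444 174.88426409   0.        ]
```

```bash
python3 -m pendant '[[0,0.4,0,0,0,1.15,45],[0,0.8,0,0,0,2.3,45],[0,1.3,0,0,0,3.45,45],[0,1.7,0,0,0,4.6,45],[0,2.1,0,0,0,5.75,45]]'
python3 -m pendant '[[0,0,-0.4,0,0,1.15,45],[0,0,-0.8,0,0,2.3,45],[0,0,-1.2,0,0,3.45,45],[0,0,-1.6,0,0,4.6,45],[0,0,-1.9,0,0,5.75,45]]'
python3 - <<'E'
from plan import *
pose(); a=-.336+np.pi/2; F=frame(a,0); goto([554.4,215.5,171],F)
E
python3 snap.py r wrist
```

```text
time_s: 17.28
tool_pos: [555.9, 214.0, 336.9]
ee_rot: [0.348, 0.613, -0.34, 0.623]
contact_force: [0.4, 0.0, 0.2]
finger_gap: 44.9
time_s: 17.7
tool_pos: [555.5, 212.2, 278.0]
ee_rot: [0.149, 0.689, -0.139, 0.695]
contact_force: [0.3, 0.2, 0.1]
finger_gap: 44.9
t 17.70 tcp [555.5 212.2 278. ] x [ 0.011  0.012 -1.   ] y [0.399 0.917 0.015] gap 44.9 F [0.3 0.2 0.1] q [ 0.29  0.22  1.7   0.01  1.21 -0.88]
shift [-0.04  0.11 -3.57] turn [-0.12  0.1   0.72] len 107.0 ang 4.4
t 17.70 tcp [555.5 212.2 278. ] x [ 0.011  0.012 -1.   ] y [0.399 0.917 0.015] gap 44.9 F [0.3 0.2 0.1] q [ 0.29  0.22  1.7   0.01  1.21 -0.88]
```

View pics/wrist_r.png

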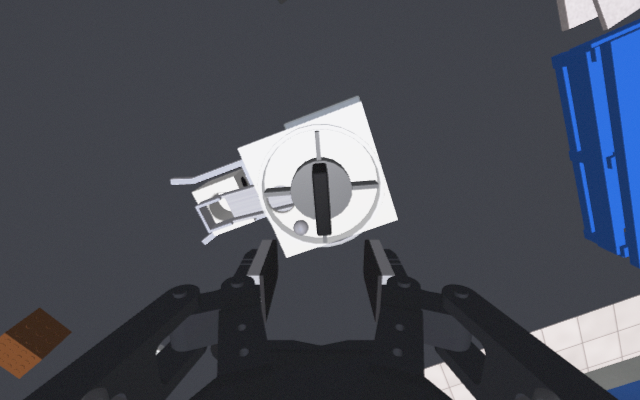

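Run:
```python
from plan import *
import pickle
cr=pickle.load(open('pics/wrist_r.pkl','rb'))[0];cq=pickle.load(open('pics/wrist_q.pkl','rb'))[0]
print(onz(cr,(321.5,200),179),meet(cr,(321.5,200),cq,(313.5,119.3)))
a,b=onz(cr,(320,164),179),onz(cr,(323,236),179); d=b-a; print(np.linalg.norm(d),np.arctan2(d[1],d[0]))
a,b=onz(cr,(318,131),134),onz(cr,(325,243),134); d=b-a; print('vane',(a+b)/2,np.linalg.norm(d),np.arctan2(d[1],d[0]))
a,b=onz(cr,(263.5,190),134),onz(cr,(379,184),134); d=b-a; print('vane2',(a+b)/2,np.linalg.norm(d),np.arctan2(d[1],d[0]))
```

```text
[550.93562397 216.73375263 179.        ] (array([555.29994735, 214.77513604, 163.89728574]), np.float64(0.6992377010845056))
57.68675884963877 -0.37001890715654784
vane [555.63136686 215.81844321 134.        ] 105.8391437756524 -0.34939132255667404
vane2 [552.70282694 216.63998481 134.        ] 105.16104060967255 1.2095165208345176
```

```bash
python3 - <<'E'
from plan import *
F=frame(-.355+np.pi/2,0); goto([554.2,216,171],F)
E
python3 -m pendant '[[-0.04,0.12,-0.8,-0.1,0.1,0.3,45],[-0.04,0.12,-1.6,-0.12,0.1,0.5,45],[-0.04,0.12,-2.4,-0.12,0.1,0.5,45],[-0.04,0.12,-3.2,-0.12,0.1,0.5,45],[-0.04,0.12,-3.55,-0.12,0.1,0.5,45]]'
python3 -m pendant '[[0,0,0,0,0,0,5],[0,0,0,0,0,0,5],[0,0,0,0,0,0,5],[0,0,0,0,0,0,5],[0,0,0,0,0,0,5]]' 30
python3 -c "
from plan import *
pose(); F=frame(-.355+np.pi/2,0); goto([554.2,216,171],F)"
```

```text
shift [-0.01  0.14 -3.5 ] turn [-0.11  0.07  0.5 ] len 105.1 ang 3.1
time_s: 18.17
tool_pos: [551.3, 213.6, 165.9]
ee_rot: [0.125, 0.699, -0.128, 0.693]
contact_force: [-1.1, -0.7, 0.4]
finger_gap: 45.0
time_s: 18.58
tool_pos: [553.0, 215.9, 166.6]
ee_rot: [0.128, 0.697, -0.126, 0.694]
contact_force: [4.2, 8.0, -9.0]
finger_gap: 11.5
t 18.58 tcp [553.  215.9 166.6] x [-0.005  0.002 -1.   ] y [0.353 0.936 0.001] gap 11.5 F [ 4.2  8.  -9. ] q [ 0.3   0.35  1.78  0.    1.02 -0.91]
shift [0.04 0.   0.15] turn [-0.02 -0.04  0.06] len 4.6 ang 0.5
```

```bash
python3 -m pendant '[[0,0,0.03,0,0,-1,5],[0,0,0.03,0,0,-2,5],[0.01,0,0.03,0,0,-3,5],[0.01,0,0.03,0,0,-4,5],[0.02,0,0.03,0,0,-5,5]]' 40
python3 -c "
from h import *
pose()"
```

```text
time_s: 19.0
tool_pos: [553.5, 216.6, 166.6]
ee_rot: [0.306, 0.64, -0.303, 0.636]
contact_force: [2.9, 4.4, -11.9]
finger_gap: 11.3
t 19.00 tcp [553.5 216.6 166.6] x [-0.003  0.006 -1.   ] y [0.778 0.629 0.002] gap 11.3 F [  2.9   4.4 -11.9] q [ 0.3   0.35  1.78  0.01  1.02 -0.39]
```

```bash
python3 -m pendant '[[0,0,0,0,0,-1,5],[0,0,0,0,0,-2,5],[0,0,0,0,0,-3,5],[0,0,0,0,0,-4,5],[0,0,0,0,0,-5,5]]' 40
python3 -m pendant '[[0,0,0,0,0,-0.7,5],[0,0,0,0,0,-1.4,5],[0,0,0,0,0,-2.1,5],[0,0,0,0,0,-2.8,5],[0,0,0,0,0,-2.8,5]]' 40
python3 snap.py s wrist side top
```

```text
time_s: 19.42
tool_pos: [554.1, 217.0, 166.6]
ee_rot: [0.464, 0.537, -0.458, 0.535]
contact_force: [4.3, 2.6, -10.0]
finger_gap: 11.5
time_s: 19.83
tool_pos: [554.5, 217.1, 166.6]
ee_rot: [0.538, 0.463, -0.532, 0.462]
contact_force: [3.4, 1.7, -9.1]
finger_gap: 11.3
t 19.83 tcp [554.5 217.1 166.6] x [ 0.006  0.007 -1.   ] y [ 0.99  -0.144  0.004] gap 11.3 F [ 3.4  1.7 -9.1] q [0.3  0.35 1.78 0.01 1.01 0.44]
```

View pics/wrist_s.png

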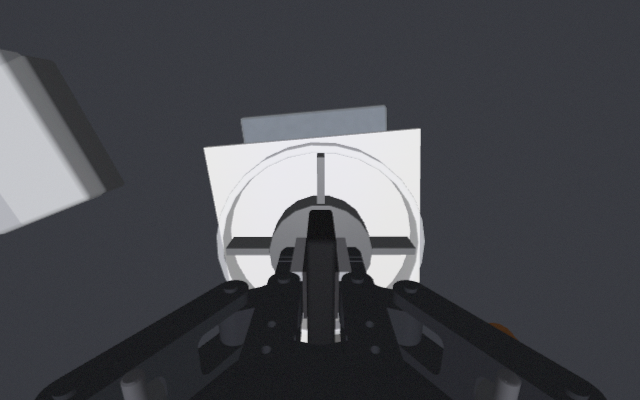

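The wheel is at about 1.66 rad and no ball is visible in the part of the pan I can see. Next I release, rise and look at the rack.

```bash
python3 -m pendant '[[0,0,0,0,0,0,45],[0,0,0,0,0,0,45],[0,0,0,0,0,0,45],[0,0,0.3,0,0,0,45],[0,0,1,0,0,0,45]]' 40
python3 -m pendant '[[0,-0.5,1.2,0,0,0.3,60],[0,-1.3,2.4,0.5,0,0.5,85],[0,-2.2,3,1,0,0.5,85],[0,-3.3,3.2,2,0,0.5,85],[0,-4.2,3.2,3,0,0.5,85]]'
python3 snap.py u wrist
```

```text
time_s: 20.4
tool_pos: [552.4, 216.3, 195.1]
ee_rot: [0.535, 0.465, -0.533, 0.462]
contact_force: [1.4, 0.2, 0.2]
finger_gap: 45.2
time_s: 20.82
tool_pos: [554.8, 89.7, 297.5]
ee_rot: [0.591, 0.556, -0.436, 0.389]
contact_force: [-1.0, -1.2, -0.0]
finger_gap: 84.9
t 20.82 tcp [554.8  89.7 297.5] x [ 0.002  0.317 -0.948] y [ 0.997 -0.079 -0.024] gap 84.9 F [-1.  -1.2 -0. ] q [-0.08  0.15  1.78  0.34  1.26 -0.11]
```

View pics/wrist_u.png

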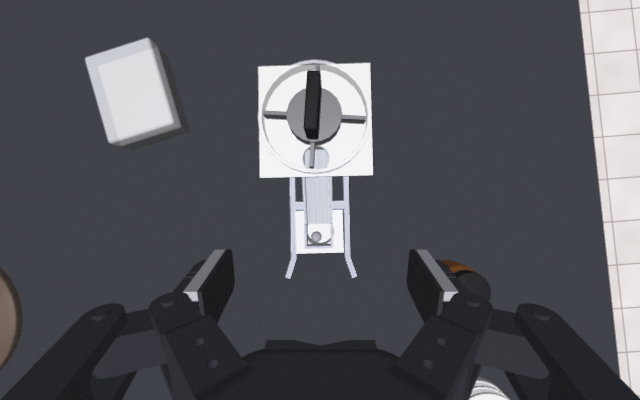

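The ball lies in the rack's hole at (316,237). I go back the same way to regrip the rack.

```bash
python3 - <<'E'
from plan import *
F=frame(DY,30); goto([543.6,27,200],F)
E
python3 -m pendant '[[0,-0.7,-0.5,0.3,0,0.1,85],[-0.1,-1.3,-1.2,0.8,0,0.15,85],[-0.2,-1.9,-2,1.3,-0.1,0.2,85],[-0.3,-2.1,-2.8,1.8,-0.1,0.26,85],[-0.37,-2.1,-3.2,1.95,-0.1,0.26,85]]'
python3 - <<'E'
from plan import *
pose();F=frame(DY,30); goto([543.6,27,200],F); goto([545.5,63,100],F);goto([547.3,94.0,46.5],F)
E
```

```text
shift [-0.36 -1.76 -3.12] turn [ 1.94 -0.42  0.33] len 108.0 ang 12.1
time_s: 21.28
tool_pos: [541.7, 14.3, 195.4]
ee_rot: [0.624, 0.601, -0.375, 0.331]
contact_force: [-0.1, 0.1, -0.5]
finger_gap: 84.6
t 21.28 tcp [541.7  14.3 195.4] x [-0.002  0.501 -0.866] y [ 0.998 -0.059 -0.037] gap 84.6 F [-0.1  0.1 -0.5] q [-0.32  0.3   1.87  0.53  1.21 -0.5 ]
shift [0.06 0.42 0.15] turn [-0.01 -0.35  0.06] len 13.7 ang 2.2
shift [ 0.13  1.62 -3.18] turn [-0.01 -0.35  0.06] len 107.2 ang 2.2
shift [ 0.19  2.66 -4.96] turn [-0.01 -0.35  0.06] len 169.0 ang 2.2
```

```bash
python3 -m pendant '[[0.03,0.3,-0.6,0,-0.2,0.03,85],[0.06,0.6,-1.2,0,-0.35,0.06,85],[0.09,0.82,-1.78,0,-0.35,0.06,85],[0.11,1.1,-2.25,0,-0.35,0.06,85],[0.13,1.4,-2.78,0,-0.35,0.06,85]]'
python3 - <<'E'
from plan import *
pose();F=frame(DY,30);goto([547.3,94.0,46.5],F)
E
python3 snap.py v wrist
```

```text
time_s: 21.7
tool_pos: [546.3, 56.4, 112.4]
ee_rot: [0.629, 0.596, -0.362, 0.344]
contact_force: [1.5, 0.1, 0.1]
finger_gap: 85.0
t 21.70 tcp [546.3  56.4 112.4] x [ 0.027  0.5   -0.866] y [ 0.999 -0.052  0.001] gap 85.0 F [1.5 0.1 0.1] q [-0.25  0.41  1.93  0.62  1.01 -0.58]
shift [ 0.03  1.25 -2.2 ] turn [-0.01  0.01 -0.  ] len 75.9 ang 0.1
t 21.70 tcp [546.3  56.4 112.4] x [ 0.027  0.5   -0.866] y [ 0.999 -0.052  0.001] gap 85.0 F [1.5 0.1 0.1] q [-0.25  0.41  1.93  0.62  1.01 -0.58]
```

View pics/wrist_v.png

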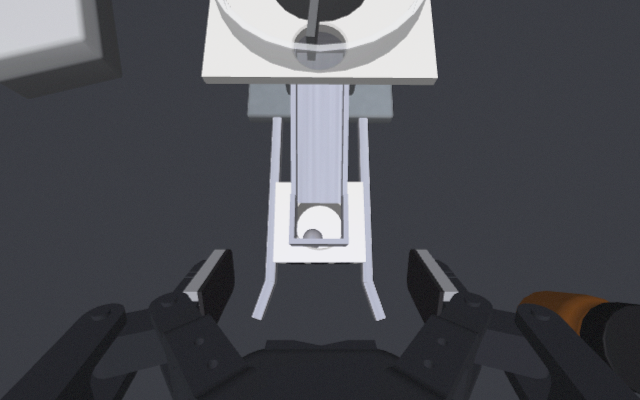

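```bash
python3 -m pendant '[[0.01,0.3,-0.5,0,0,0,85],[0.02,0.6,-1.05,0,0,0,85],[0.02,0.9,-1.6,0,0,0,85],[0.03,1.2,-2.1,0,0,0,85],[0.03,1.23,-2.15,0,0,0,85]]'
python3 -m pendant '[[0,0,0,0,0,0,55],[0,0,0,0,0,0,55],[0,0,0,0,0,0,55],[0,0,0,0,0,0,55],[0,0,0,0,0,0,55]]' 40
python3 -c "
from h import *
pose()"
```

```text
time_s: 22.17
tool_pos: [542.9, 96.3, 43.6]
ee_rot: [0.626, 0.599, -0.364, 0.341]
contact_force: [-0.7, 0.1, 0.4]
finger_gap: 84.9
time_s: 22.58
tool_pos: [545.1, 95.4, 45.4]
ee_rot: [0.627, 0.598, -0.363, 0.343]
contact_force: [2.6, -1.6, 5.7]
finger_gap: 59.0
t 22.58 tcp [545.1  95.4  45.4] x [ 0.021  0.501 -0.865] y [ 0.999 -0.049 -0.004] gap 59.0 F [ 2.6 -1.6  5.7] q [-0.18  0.52  1.95  0.7   0.88 -0.63]
```

```bash
python3 -m pendant '[[0.03,-0.2,0.02,0,0,0,55],[0.02,-0.5,0.04,0,0,0,55],[0.01,-0.9,0.04,0,0,0,55],[-0.01,-1.3,0.04,0,0,0,55],[-0.03,-1.7,0.04,0,0,0,55]]' 40
python3 -c "
from h import *
pose()"
```

```text
time_s: 23.0
tool_pos: [543.4, 43.0, 46.0]
ee_rot: [0.627, 0.598, -0.363, 0.342]
contact_force: [-0.8, 0.5, -1.7]
finger_gap: 59.8
t 23.00 tcp [543.4  43.   46. ] x [ 0.02   0.501 -0.865] y [ 0.999 -0.05  -0.005] gap 59.8 F [-0.8  0.5 -1.7] q [-0.27  0.53  1.93  0.66  0.93 -0.69]
```

```bash
python3 -m pendant '[[0,-0.4,0,0,0,0,55],[0,-0.8,0,0,0,0,55],[-0.02,-1.2,0,0,0,0,55],[-0.04,-1.6,0,0,0,0,55],[-0.06,-2,0,0,0,0,55]]' 40
python3 -m pendant '[[0,-0.4,0,0,0,0,55],[-0.02,-0.7,0,0,0,0,55],[-0.03,-0.9,0,0,0,0,55],[-0.03,-1,0,0,0,0,55],[-0.03,-1,0,0,0,0,55]]' 40
python3 snap.py w wrist side
```

```text
time_s: 23.42
tool_pos: [541.5, -18.4, 45.9]
ee_rot: [0.627, 0.598, -0.363, 0.342]
contact_force: [0.1, 0.1, -2.0]
finger_gap: 59.2
time_s: 23.83
tool_pos: [540.7, -49.0, 46.0]
ee_rot: [0.627, 0.598, -0.363, 0.342]
contact_force: [0.0, -0.1, -2.7]
finger_gap: 59.4
t 23.83 tcp [540.7 -49.   46. ] x [ 0.021  0.501 -0.865] y [ 0.999 -0.051 -0.005] gap 59.4 F [ 0.  -0.1 -2.7] q [-0.43  0.56  1.88  0.58  1.   -0.77]
```

View pics/wrist_w.png

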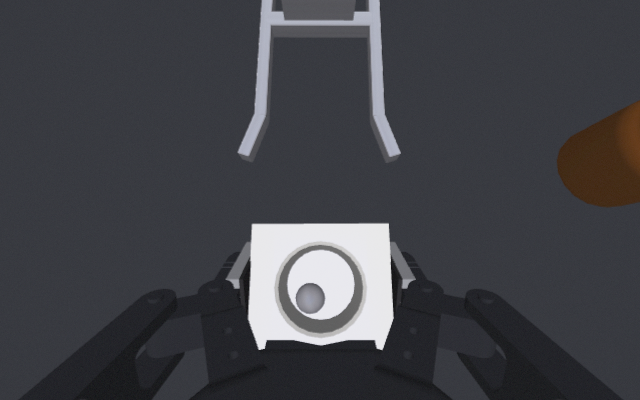

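```bash
python3 -m pendant '[[0,0,-0.03,0,0,0,55],[0,0,-0.05,0,0,0,55],[0,0,-0.05,0,0,0,85],[0,0,-0.05,0,0,0,85],[0,0,-0.05,0,0,0,85]]' 40
python3 -m pendant '[[0,0,0,0,0,0,85],[0,-0.2,0.4,0,0,0,85],[0,-0.6,1.1,0,0,0,85],[0,-1.1,2,0,0,0,85],[0,-1.7,3.2,0,0,0,85]]'
python3 -m pendant '[[0,-0.3,0.8,0,0,0,85],[0,-0.5,1.4,0,0,0,85],[0,-0.5,1.5,0,0,0,85],[0,-0.5,1.5,0,0,0,85],[0,-0.5,1.5,0,0,0,85]]'
python3 snap.py x wrist side top
python3 - <<'E'
import cv2
im=cv2.imread('pics/side_x.png'); cv2.imwrite('pics/side_xc.png',cv2.resize(im[130:330,220:420],None,fx=3,fy=3,interpolation=cv2.INTER_CUBIC))
E
```

```text
time_s: 24.35
tool_pos: [540.5, -47.6, 44.5]
ee_rot: [0.627, 0.599, -0.363, 0.342]
contact_force: [0.8, -0.3, -0.1]
finger_gap: 85.1
time_s: 24.77
tool_pos: [538.6, -98.0, 140.2]
ee_rot: [0.626, 0.6, -0.364, 0.34]
contact_force: [1.6, 0.2, 0.2]
finger_gap: 85.1
time_s: 25.18
tool_pos: [537.9, -112.7, 184.7]
ee_rot: [0.626, 0.6, -0.364, 0.34]
contact_force: [-0.0, -0.5, -1.0]
finger_gap: 85.0
t 25.18 tcp [ 537.9 -112.7  184.7] x [ 0.014  0.504 -0.864] y [ 0.999 -0.048 -0.012] gap 85.0 F [-0.  -0.5 -1. ] q [-0.53  0.38  1.79  0.48  1.28 -0.69]
```

View pics/wrist_x.png

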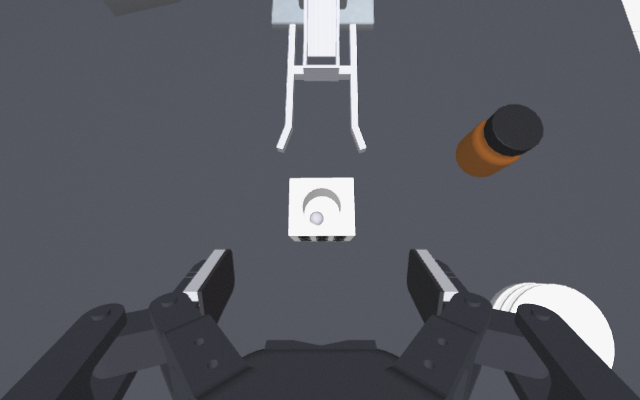

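View pics/side_xc.png

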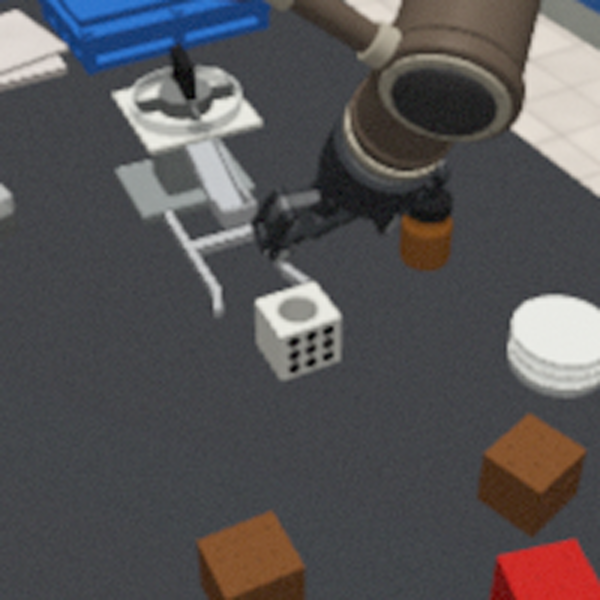

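View pics/top_x.png

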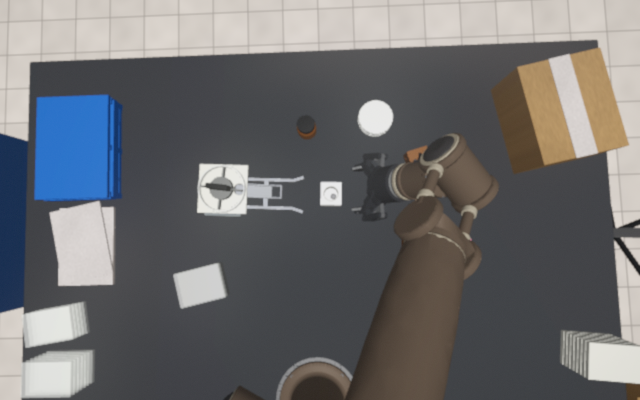

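```bash
python3 snap.py y wrist top
python3 - <<'E'
from plan import *
import pickle
c,im,s=pickle.load(open('pics/wrist_y.pkl','rb')); im0=pickle.load(open('pics/wrist_x.pkl','rb'))[1]
C=onz(c,(322,207.5),54)-D; print('rack in disp',C@ex,C@ey)
d=np.abs(im[180:240,290:355].astype(int)-im0[180:240,290:355]).mean(); print('diff',d)
a=cv2.imread('pics/top0.png').astype(int);b=cv2.imread('pics/top_y.png').astype(int)
for n,(x,y,r) in {'dish':(375,118,22),'jar':(307,127,15),'tip':(200,285,30)}.items(): print(n,np.abs(a[y-r:y+r,x-r:x+r]-b[y-r:y+r,x-r:x+r]).mean())
manip.sign_off()
E
```

```text
t 25.33 tcp [ 537.4 -111.9  183.4] x [ 0.012  0.505 -0.863] y [ 0.999 -0.048 -0.014] gap 84.8 F [-0.3 -0.6 -0.3] q [-0.53  0.38  1.79  0.48  1.28 -0.69]
rack in disp 0.13027403106136198 -143.28665728622843
diff 7.703247863247864
dish 0.5304752066115702
jar 0.9803703703703703
tip 0.5213888888888889
the job is handed in; nothing more can be done
```

The job is handed in at about 25 s. Every step looked right in my pictures, except that the last at-rest check was inconclusive; the hand-in reports no verdict.

**Rolling:** I rolled the rack two quarter turns towards +y. Joint 4 came near its limit at about 80° both times, so I let go there and the rack settled flat under its own weight. The arm carried it 2–3 mm high in places during the rolls. The centre stayed well under the 60 mm limit.

**Docking and ball:** I slid the rack to the back stop, with contact peaking at about 20 N. I turned the wheel clockwise to about 1.66 rad and saw the ball in the large hole. I then pulled the rack out.

**Last checks:**
- **Rack:** it stands with the large hole up, about 143 mm out of the dock along -y and clear of the rails.
- **Ball:** it lies inside the large hole.
- **Bystanders:** the top view shows the dishes, jar and tip box where they were at the start.
- **Gripper:** it is open and touching nothing.
- **At rest (unclear):** two wrist pictures in a row differed by 7.7 grey levels around the rack. The arm moved about 1 mm between them, which may explain it. I signed off without a cleaner check that the ball and rack were at rest.

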